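# Charge the charcoal basket with the scoop

## Task

Take the coal scoop from its rest and use it, not your fingers, to scoop all three charcoal briquettes out of the steel coal pan and tip them into the black charcoal basket; the pan's clamped divider behind them is never in the same place, so feel for it and for the floor rather than ramming the scoop into them, and don't toss the briquettes. Then lay the scoop, still in hand, back flat in its own wide bay of the tool rest, handle out over the open end as it was, and let go. Leave the basket standing where it is and the other things on the counter undisturbed.

Things in the scene. Friction and masses are not known exactly. Their poses are not given: they have to be found in the camera images.
- scoop: Flat-bottomed steel coal scoop, raised wooden handle; 262 mm long, about 0.26 kg. Origin: centre of the blade's underside; x to the open front lip, z up. Blade 140 mm long (x -70 to 70), 134 mm wide (129 inside), floor 2.5 mm thick; back and side walls 40 mm high, sides falling to 10 mm at the lip. Lies flat in the rest's wide bay at the start.
- scoop_grip (a point): Middle of the scoop's wooden handle, (-141.6, 0, 70.5) mm in the scoop's frame: pinch here across y. Flat-sided bar 24 mm wide (y), 20 mm deep, rising backwards at 30 degrees to the blade, wood from (-94, 0, 43) to (-189, 0, 98) mm. Can be held at any pitch about y; gripped with 80 N or more it hardly turns in the fingers.
- scoop_lip (a point): Middle of the scoop's straight front lip, on the underside: (70, 0, 0) mm in the scoop's frame.
- coal_pan: Stainless pan, does not move. Origin: centre of underside; x along its length, z up. Outside 334 x 168 mm, 42 mm high; inside 326 x 160, floor top z = 2 mm. Briquette centres at x > 0; behind them a sheet divider 38 mm high is clamped right across, near face anywhere from x = 102 to 160 (not measured: feel for it). Clear at x < -30 mm: the scoop enters there nose first, tilted, lip to +x.
- tool_rest: Low stainless plate, does not move. Origin: on its underside; x to its closed end, z up. 176 mm long, 4 mm thick; rails 14 mm high above the plate at both sides, between its two bays and across the +x end (inner face x = 84 mm); -x end open. Wide bay (scoop): 154 mm between rails, centre y = +2 mm. Narrow bay (brush): 70 mm, centre y = -114 mm.
- wide_bay (a point): Middle of the wide bay's floor (2, 2, 4 mm in the rest's frame), axes as the rest's. Where the scoop's origin belongs, scoop x along the rest's +x.
- coal_basket: Black open-topped sheet-steel charcoal basket, loose, 0.95 kg. Origin: centre of its underside; x along its length, z up. Outside 230 x 190 mm, 90 mm high, walls and floor 3 mm. Its -x end faces the coal pan's +x end.
- briquette1: Black pillow-shaped charcoal briquette, 60 x 60 mm and 34 mm thick, about 45 g, rounded above and below: a lip pushed along the floor slides under it once it is backed by something. Friction on steel about 0.4. Origin: centre of its underside as it first lies; z is its thickness.
- briquette2: Black pillow-shaped charcoal briquette, 60 x 60 mm and 34 mm thick, about 45 g, rounded above and below: a lip pushed along the floor slides under it once it is backed by something. Friction on steel about 0.4. Origin: centre of its underside as it first lies; z is its thickness.
- briquette3: Black pillow-shaped charcoal briquette, 60 x 60 mm and 34 mm thick, about 45 g, rounded above and below: a lip pushed along the floor slides under it once it is backed by something. Friction on steel about 0.4. Origin: centre of its underside as it first lies; z is its thickness.
- briquette1_mid (a point): Centre of briquette1.
- briquette2_mid (a point): Centre of briquette2.
- briquette3_mid (a point): Centre of briquette3.
- ramekin: Small round glass ramekin, 88 mm across, 48 mm high. Origin: centre of underside. Bystander.
- muddler: Wooden drinks muddler lying on its side, 32 mm thick, 200 mm long (x). Origin: middle of its underside as it first lies. Bystander.
- pepper_mill: Dark turned-wood pepper mill, 56 mm across, 178 mm high. Origin: centre of underside. Bystander.
- oil_bottle: Amber glass oil bottle, 68 mm across, 240 mm high. Origin: centre of underside. Bystander.
- salt_jar: Glass jar, 76 mm across, 100 mm high. Origin: centre of underside. Bystander.
- grill_brush: Grill brush, 198 mm long, 50 mm wide, 40 mm high, lying bristles down in the narrow bay of the tool rest, handle to -x. Origin: centre of underside of bristles. Bystander.
Not all that is in view belongs to the job. What is shaped like the briquette1 but brown or pink is not meant. Leave any orange look-alike of the briquette3 alone.

How it is judged:
By the outcome, as a careful person would: the job done as asked, in the order asked, and still so for the second after the job is handed in, with the robot touching nothing.
It also fails if it takes over 67 s, if anything falls off the work surface, if the arm or the gripper's body presses on something with over 40 N, if the wrist force passes 120 N, or if a joint passes its speed limit or range.

## Robot

A 6-joint arm with a two-finger parallel gripper is mounted at the origin on the work surface. World frame = base frame: x ahead of the robot, y to its left, z up, the work surface at z = 0. Lengths are in m, angles in degrees, forces in N, time in s.
With the tool pointing down it reaches from about 0.375 to 0.9 m from the base axis. Payload 3.1 kg.
Tool frame: the origin (TCP) lies on the centre line of the jaws, within the pads' length; the fingertips stand 19 mm ahead of it and the grasp point (between the pads) is the TCP (tips_ahead is the distance from the TCP to the fingertips, in m); z points along the fingers, y is the line along which they close (so a half turn about z gives the same grasp; the last joint's range is limited). The gripper opens to 87 mm and grips with 3 to 60 N. Pads are 19 mm wide; open, the fingers measure 117 mm over their backs; the gripper's body (75 mm by 190 mm) begins 51 mm behind the grasp point.
Start: joints at [63.34, 30.224, 82.088, -0, 67.689, -10.227], TCP at [0.177, 0.599, 0.242] pointing down, gripper open.
Joint ranges: [-176.69, 176.69], [-43.24, 126.21], [12.49, 139.97], [-82, 262], [0, 151.66], [-163.58, 163.58]. Speed limits (degrees/s): [159.86, 159.86, 180, 180, 180, 180].

## Interface

Orientations are given as a 3x3 rotation matrix whose columns are the frame's x, y, z axes.
In Python, from rig import read_state, capture, hand_in, trace, landmark_of, tips_ahead gives the robot as it stands.
- The arm moves only by the shell command python3 -m jog 'ROWS'. ROWS is JSON, a list of rows, each an object of numbers: "tx", "ty", "tz": the shift along the tool's x, y, z in cm; "roll": the turn about the tool's z in rad; "jaw": the opening, from 0 (shut) to 1 (fully open). A call has 1 to 8 rows; each row shifts and turns the commanded pose from where the row before left it, along the tool's axes as they then stand; what a row does not reach is not made up. A row lasts 1/10 s, in which the tool goes at most 50 mm and 8.59 degrees, less where a joint would pass 70% of its speed; a pose out of reach is approached as far as the arm can. A call with a gripper value outside its range is refused whole. The fingers move at their own pace and stop on an object; the grip force is fixed at half the most. Time passes only in rows, so rows that do not move let the fingers close. It gives the time, the measured TCP pose, the force, the opening and the grip force at its end, in the units of the state.
- read_state(): the state, without advancing time (a new reading comes with each control period).
- capture(name): name is "scene" or "top" or "wrist"; returns a dict with "img" (480x640x3 uint8, red, green, blue), "vertical_fov" (degrees; the focal length in pixels is half the picture's height over the tangent of half this angle, whatever the lens; pixels are square), "cx", "cy" (the principal point, pixels), "cam_to_world" (4x4, takes a point from camera to world coordinates); the wrist camera has in their place "tool_from_camera" (4x4, takes a point from camera to tool coordinates, whose origin is the TCP and whose axes are the flange's). Camera axes: x right, y up, looking along -z (the intrinsics and any distortion apply to the point x, -y, -z); pixel columns grow to the right and rows downward; lengths in m; the calibration is good to about 2 mm. A picture is of the moment at which its call begins: read the wrist's pose just before it. There is no depth.
- hand_in(): hands the job in; it is judged then, once.
Trained networks look in the newest picture that a camera, given by its name, has taken for a name from the list of things; names that differ only in an ending like _2 or _b are one class to them, and where a whole thing is asked for, a point or a joint stands for the part that bears it (a point fixed in the world has none). Each returns a list of dicts, best first, with "p" (0 to 1); they miss things now and then, are a little off and sometimes report something else, mostly with a low value. They report only what shows in the picture. A call takes as long as a camera call. They do not tell look-alikes from the thing itself.
- trace(camera, thing): "pixels" (480x640 bool, what is visible of it) and "bbox" ([left, top, width, height] in pixels, round what is visible of it).
- landmark_of(camera, thing): "point" ([row, column] in pixels: a listed point, or the origin of a listed thing).
The state is a dict: "time_s": time; "joint_positions": joint angles; "qvel": joint speeds; "tau": joint torques, N m; "position": TCP position; "tcp_rot": TCP orientation; "force": force on the tool from outside, world axes, zero at the start; "moment": the same for the moment, N m; "opening": opening from 0.0 (shut) to 1.0 (fully open); "grasp_force": force on a finger pad.
Only numpy, scipy, OpenCV 4.12 (cv2) and the standard library are available. Lean on these libraries where they do the work, as an engineer would, in place of code of your own. Each camera call takes 0.05 s, during which the arm holds its last target. There are 200 camera calls.

## Working session

There is one attempt and no reset: what is moved stays moved. The work goes in short steps, Python scripts to look and compute and a shell command to move; the robot and the scene stay as the last step left them, time stands still between calls to the robot, and variables do not carry over. Pictures are saved under pics/ and viewed, at most 10 in all, crops included, and the job is handed in when it is done.

```bash
ls; mkdir -p pics; cat > h.py <<'E'
import numpy as np, cv2
from rig import read_state, capture, hand_in, trace, landmark_of, tips_ahead
def ray(c,rc,st=None):
    f=240/np.tan(np.radians(c['vertical_fov'])/2)
    d=np.array([(rc[1]-c['cx'])/f,-(rc[0]-c['cy'])/f,-1.])
    T=c.get('cam_to_world')
    if T is None:
        W=np.eye(4);W[:3,:3]=st['tcp_rot'];W[:3,3]=st['position'];T=W@np.array(c['tool_from_camera'])
    T=np.array(T);return T[:3,3],T[:3,:3]@d
def atz(c,rc,z,st=None):
    o,d=ray(c,rc,st);return o+d*(z-o[2])/d[2]
def tri(rs):
    A=np.zeros((3,3));b=np.zeros(3)
    for o,d in rs:
        d=d/np.linalg.norm(d);P=np.eye(3)-np.outer(d,d);A+=P;b+=P@o
    p=np.linalg.solve(A,b);return p,max(np.linalg.norm((np.eye(3)-np.outer(d,d)/(d@d))@(p-o)) for o,d in rs)
def proj(c,p,st=None):
    f=240/np.tan(np.radians(c['vertical_fov'])/2)
    T=c.get('cam_to_world')
    if T is None:
        W=np.eye(4);W[:3,:3]=st['tcp_rot'];W[:3,3]=st['position'];T=W@np.array(c['tool_from_camera'])
    q=np.linalg.inv(np.array(T))@np.append(p,1);return np.array([c['cy']-f*q[1]/-q[2],c['cx']+f*q[0]/-q[2]])
def save(c,n): cv2.imwrite('pics/'+n+'.png',c['img'][:,:,::-1])
E
python3 - <<'E'
from h import *
s=read_state();print({k:np.round(v,3).tolist() for k,v in s.items()},tips_ahead)
C={n:capture(n) for n in('scene','top')}
for n,c in C.items(): save(c,n+'0');print({k:(np.round(v,3).tolist()) for k,v in c.items() if k!='img'})
for t in ['scoop','scoop_grip','scoop_lip','coal_pan','tool_rest','wide_bay','coal_basket','briquette1_mid','ramekin','muddler','pepper_mill','oil_bottle','salt_jar','grill_brush']:
    r={n:[(np.round(x['point']).tolist(),round(x['p'],2)) for x in landmark_of(n,t)] for n in C}
    out=''
    if r['scene'] and r['top']:
        p,e=tri([ray(C[n],r[n][0][0]) for n in C]);out=(p.round(3),round(e,4))
    print(t,r,out)
E
python3 -m jog --help | head -30
```

```text
pics
{'time_s': 0.0, 'joint_positions': [63.341, 30.28, 82.157, -0.001, 67.687, -10.226], 'qvel': [0.0, -0.033, 0.027, 0.052, -0.01, 0.026], 'tau': [0.0, -44.005, -17.659, 0.063, 0.058, -0.0], 'position': [0.176, 0.599, 0.241], 'tcp_rot': [[-0.959, 0.283, -0.001], [0.283, 0.959, -0.002], [0.0, -0.002, -1.0]], 'force': [-0.543, 0.139, 1.154], 'moment': [0.011, 0.045, -0.006], 'grasp_force': 0.0, 'opening': 1.004} 0.019
{'vertical_fov': 50.685, 'cx': 315.546, 'cy': 235.371, 'cam_to_world': [[-0.814, -0.49, 0.311, 0.889], [0.58, -0.699, 0.418, 0.498], [0.012, 0.521, 0.853, 1.2], [0.0, 0.0, 0.0, 1.0]]}
{'vertical_fov': 52.22, 'cx': 323.86, 'cy': 248.602, 'cam_to_world': [[-0.026, 0.989, -0.143, 0.361], [-1.0, -0.027, -0.008, -0.045], [-0.012, 0.143, 0.99, 1.035], [0.0, 0.0, 0.0, 1.0]]}
scoop {'scene': [([276.0, 254.0], 0.81), ([156.0, 269.0], 0.61), ([271.0, 326.0], 0.16)], 'top': [([295.0, 292.0], 0.37)]} (array([ 0.537, -0.021,  0.011]), np.float64(0.1346))
scoop_grip {'scene': [([223.0, 223.0], 0.88)], 'top': [([174.0, 420.0], 0.66), ([180.0, 348.0], 0.53), ([294.0, 292.0], 0.21), ([2
[... 1122 characters left out ...]
 [([294.0, 501.0], 0.89), ([177.0, 479.0], 0.29)]} (array([ 0.408, -0.414, -0.018]), np.float64(0.004))
pepper_mill {'scene': [], 'top': [([214.0, 508.0], 0.93), ([130.0, 349.0], 0.36)]} 
oil_bottle {'scene': [([407.0, 312.0], 0.84), ([220.0, 225.0], 0.54)], 'top': [([158.0, 178.0], 0.62), ([292.0, 323.0], 0.46)]} (array([ 0.725,  0.282, -0.007]), np.float64(0.0013))
salt_jar {'scene': [([203.0, 199.0], 0.76)], 'top': [([176.0, 479.0], 0.65)]} (array([ 0.662, -0.378, -0.008]), np.float64(0.0014))
grill_brush {'scene': [([293.0, 212.0], 0.68), ([261.0, 353.0], 0.31)], 'top': [([130.0, 349.0], 0.95)]} (array([ 0.773, -0.098,  0.005]), np.float64(0.0006))invalid input: not JSON, or not a number
```

```bash
python3 -c "
import cv2,numpy as np
a=cv2.imread('pics/scene0.png');b=cv2.imread('pics/top0.png')
" 
```

```text
(no output)
```

View pics/scene0.png

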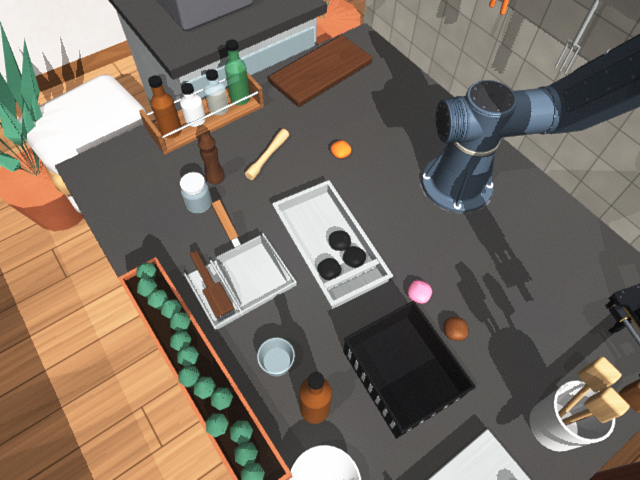

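View pics/top0.png

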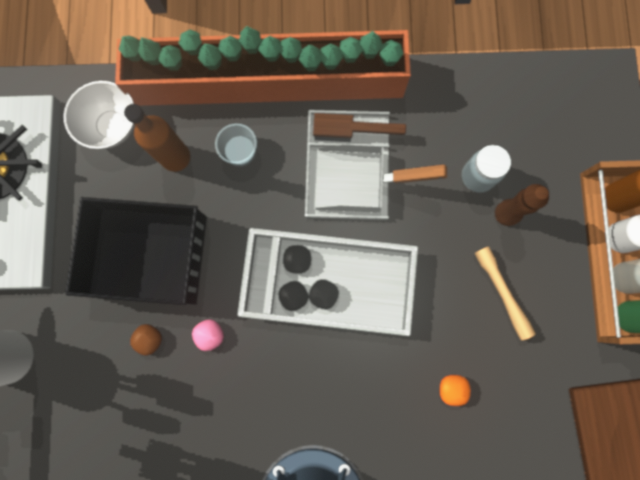

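The scene view shows pan centred ~(246,330), basket ~(374,400), scoop in rest ~(262,250) with handle up-left. In the top view the pan is at (281,331), basket (255,148), divider at col ~270, and the three black briquettes at (258,297), (295,293), (294,323). I'll turn the tool to line up with the scoop.

```bash
python3 -m jog '[{"roll":0.15},{"roll":0.15},{"roll":0.15},{"roll":0.15},{"roll":0.15},{"roll":0.15},{"roll":0.15},{"roll":0.15}]'; python3 - <<'E'
from h import *
c=capture('top')
for t,z in [('tool_rest',.018),('coal_pan',.042),('coal_basket',.09),('scoop',.02),('grill_brush',.03),('briquette1',.017)]:
    for r in trace('top',t)[:3]:
        m=r['pixels'].astype(np.uint8);k=max(cv2.findContours(m,0,2)[0],key=cv2.contourArea)
        b=cv2.boxPoints(cv2.minAreaRect(k));P=np.array([atz(c,(y,x),z)[:2] for x,y in b])
        e=P[1]-P[0];f=P[2]-P[1]
        if np.linalg.norm(f)>np.linalg.norm(e): e=f
        print(t,round(r['p'],2),P.mean(0).round(3),np.linalg.norm(P[1]-P[0]).round(3),np.linalg.norm(P[2]-P[1]).round(3),np.degrees(np.arctan2(e[1],e[0])).round(1))
print(read_state()['tcp_rot'],read_state()['position'],capture('wrist')['tool_from_camera'])
E
```

```text
tool_rest 0.94 [ 0.692 -0.09 ] 0.241 0.18 -2.2
tool_rest 0.22 [0.488 0.023] 0.059 0.059 178.8
coal_pan 0.73 [ 0.439 -0.042] 0.183 0.354 -97.7
coal_pan 0.67 [ 0.65  -0.157] 0.144 0.276 -93.3
coal_basket 0.9 [0.505 0.332] 0.201 0.271 -96.5
coal_basket 0.49 [ 0.65  -0.361] 0.107 0.072 -46.7
scoop 0.68 [ 0.655 -0.16 ] 0.146 0.282 -94.2
grill_brush 0.7 [ 0.766 -0.117] 0.062 0.2 -94.4
briquette1 0.9 [ 0.413 -0.032] 0.059 0.06 -118.1
briquette1 0.85 [0.488 0.023] 0.055 0.059 178.8
briquette1 0.72 [ 0.213 -0.291] 0.058 0.06 176.1
[[-9.59155194e-01  2.82880385e-01  2.63210285e-05]
 [ 2.82880386e-01  9.59155193e-01  4.94711621e-05]
 [-1.12515298e-05  5.48962248e-05 -9.99999998e-01]] [0.17675513 0.59947124 0.24157514] [[ 7.83715598e-04  9.62403038e-01  2.71624331e-01  7.47979227e-02]
 [ 9.99999693e-01 -7.54343812e-04 -2.12545688e-04  9.54833021e-04]
 [ 3.43518101e-07  2.71624415e-01 -9.62403334e-01 -1.44448632e-01]
 [ 0.00000000e+00  0.00000000e+00  0.00000000e+00  1.00000000e+00]]$[0]: bad value
```

```bash
python3 -m jog '[{"roll":0.149},{"roll":0.149},{"roll":0.149},{"roll":0.149},{"roll":0.149},{"roll":0.149},{"roll":0.149},{"roll":0.149}]'
```

```text
$[0]: bad value
```

```bash
python3 -m jog '[{"tx":0,"ty":0,"tz":-1,"roll":0.14,"jaw":1},{"tx":0,"ty":0,"tz":-1,"roll":0.14,"jaw":1},{"tx":0,"ty":0,"tz":-1,"roll":0.14,"jaw":1},{"tx":0,"ty":0,"tz":-1,"roll":0.14,"jaw":1},{"tx":0,"ty":0,"tz":-1,"roll":0.14,"jaw":1},{"tx":0,"ty":0,"tz":-1,"roll":0.14,"jaw":1},{"tx":0,"ty":0,"tz":-1,"roll":0.14,"jaw":1},{"tx":0,"ty":0,"tz":-1,"roll":0.14,"jaw":1}]'
```

```text
time_s: 2.7
position: [0.1767, 0.5994, 0.3219]
tcp_rot: [[-0.158, 0.988, -0.0], [0.988, 0.158, -0.0], [-0.0, -0.0, -1.0]]
force: [0.4, -0.3, 0.6]
opening: 1.002
grasp_force: 0.0
```

```bash
python3 -m jog '[{"tx":0,"ty":0,"tz":0,"roll":0.11,"jaw":1},{"tx":0,"ty":0,"tz":0,"roll":0.11,"jaw":1},{"tx":-4,"ty":2.75,"tz":0,"roll":0,"jaw":1},{"tx":-4,"ty":2.75,"tz":0,"roll":0,"jaw":1},{"tx":-4,"ty":2.75,"tz":0,"roll":0,"jaw":1},{"tx":-4,"ty":2.75,"tz":0,"roll":0,"jaw":1},{"tx":-4,"ty":2.75,"tz":0,"roll":0,"jaw":1},{"tx":-4,"ty":2.75,"tz":0,"roll":0,"jaw":1}]' && python3 -m jog '[{"tx":-4,"ty":2.75,"tz":0,"roll":0,"jaw":1},{"tx":-4,"ty":2.75,"tz":0,"roll":0,"jaw":1},{"tx":-4,"ty":2.75,"tz":0,"roll":0,"jaw":1},{"tx":-4,"ty":2.75,"tz":0,"roll":0,"jaw":1},{"tx":-4,"ty":2.75,"tz":0,"roll":0,"jaw":1},{"tx":-4,"ty":2.75,"tz":0,"roll":0,"jaw":1},{"tx":-4,"ty":2.75,"tz":0,"roll":0,"jaw":1},{"tx":-4,"ty":2.75,"tz":0,"roll":0,"jaw":1}]'
```

```text
time_s: 3.5
position: [0.3287, 0.349, 0.3218]
tcp_rot: [[0.055, 0.998, 0.001], [0.998, -0.055, 0.0], [0.0, 0.001, -1.0]]
force: [-0.0, -0.5, 0.2]
opening: 1.004
grasp_force: 0.0
time_s: 4.3
position: [0.5306, 0.0168, 0.3218]
tcp_rot: [[0.056, 0.998, 0.001], [0.998, -0.056, 0.0], [0.0, 0.001, -1.0]]
force: [0.9, 1.5, -0.4]
opening: 1.005
grasp_force: 0.0
```

```bash
cat > w.py <<'E'
import sys
from h import *
# wrist landmarks, stored for triangulation
import pickle,os
s=read_state();c=capture('wrist');save(c,sys.argv[1])
S={k:np.array(s[k]) for k in('tcp_rot','position')};o={}
for t in sys.argv[2:]:
    o[t]=[(r['point'],r['p']) for r in landmark_of('wrist',t)]
    print(t,[(np.round(a).tolist(),round(p,2),atz(c,a,.03,S).round(3).tolist()) for a,p in o[t][:3]])
c.pop('img');pickle.dump((S,c,o),open('pics/'+sys.argv[1]+'.pkl','wb'))
E
python3 w.py w1 scoop_grip scoop_lip scoop wide_bay tool_rest coal_pan briquette1_mid;  python3 -m jog '[{"tx":-3.7,"ty":2.25,"tz":0,"roll":0,"jaw":1},{"tx":-3.7,"ty":2.25,"tz":0,"roll":0,"jaw":1},{"tx":-3.7,"ty":2.25,"tz":0,"roll":0,"jaw":1},{"tx":-3.7,"ty":2.25,"tz":0,"roll":0,"jaw":1},{"tx":-3.7,"ty":2.25,"tz":0,"roll":0,"jaw":1},{"tx":-3.7,"ty":2.25,"tz":0,"roll":0,"jaw":1},{"tx":0,"ty":0,"tz":0,"roll":0,"jaw":1},{"tx":0,"ty":0,"tz":0,"roll":0,"jaw":1}]';python3 w.py w2 scoop_grip scoop_lip scoop wide_bay tool_rest coal_pan briquette1_mid
```

```text
scoop_grip [([245.0, 214.0], 0.52, [0.417, -0.031, 0.03])]
scoop_lip [([217.0, 433.0], 0.7, [0.653, -0.013, 0.03])]
scoop [([274.0, 430.0], 0.72, [0.651, -0.077, 0.03])]
wide_bay [([218.0, 433.0], 0.57, [0.653, -0.014, 0.03])]
tool_rest []
coal_pan [([249.0, 240.0], 0.58, [0.444, -0.038, 0.03]), ([55.0, 502.0], 0.3, [0.716, 0.143, 0.03])]
briquette1_mid [([194.0, 276.0], 0.95, [0.488, 0.021, 0.03]), ([5.0, 101.0], 0.77, [0.34, 0.207, 0.03])]
time_s: 5.5
position: [0.652, -0.2096, 0.3209]
tcp_rot: [[0.056, 0.998, -0.001], [0.998, -0.056, 0.001], [0.001, -0.001, -1.0]]
force: [-0.4, 0.2, -0.0]
opening: 0.999
grasp_force: 0.0
scoop_grip [([225.0, 312.0], 0.88, [0.644, -0.241, 0.03]), ([41.0, 95.0], 0.66, [0.45, -0.05, 0.03])]
scoop_lip [([2.0, 317.0], 0.85, [0.662, -0.028, 0.03])]
scoop [([74.0, 316.0], 0.95, [0.657, -0.09, 0.03])]
wide_bay [([324.0, 329.0], 0.39, [0.658, -0.358, 0.03])]
tool_rest []
coal_pan [([42.0, 95.0], 0.8, [0.449, -0.051, 0.03]), ([73.0, 313.0], 0.17, [0.655, -0.089, 0.03])]
briquette1_mid [([25.0, 58.0], 0.72, [0.418, -0.034, 0.03]), ([373.0, 264.0], 0.41, [0.578, -0.417, 0.03])]
```

View pics/w2.png

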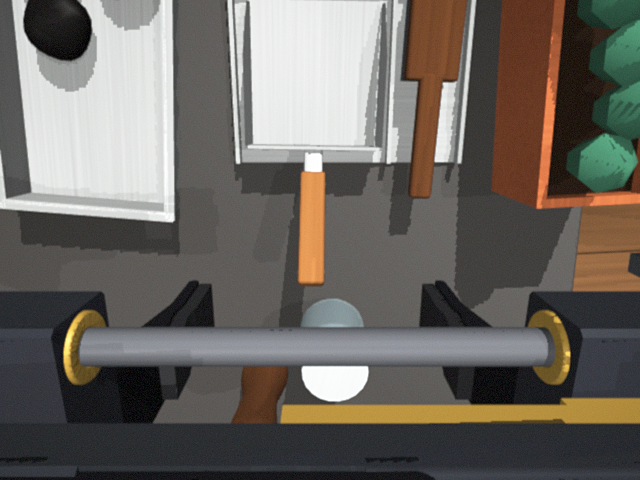

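The wrist view shows the orange handle from (170,314) to (283,312), rest beyond it, brush on the right, salt jar below at (350,335).

```bash
python3 - <<'E'
from h import *
import pickle
S,c,o=pickle.load(open('pics/w2.pkl','rb'))
img=cv2.imread('pics/w2.png')
print(img[240,312],img[240,290])
h=cv2.cvtColor(img,cv2.COLOR_BGR2HSV)
m=((h[...,1]>130)&(h[...,2]>150)&(h[...,0]<20)).astype(np.uint8);m[:, :270]=0;m[:,360:]=0;m[:160]=0;m[300:]=0
k=max(cv2.findContours(m,0,2)[0],key=cv2.contourArea);print(cv2.boundingRect(k))
ys,xs=np.nonzero(m);pf=np.polyfit(ys,xs,1);y0,y1=ys.min(),ys.max()
for y,z in((y0,.004+.043+.009),((y0+y1)/2,.084),(y1,.1)): print(y,atz(c,(y,np.polyval(pf,y)),z,S).round(4))
t=capture('top');s=capture('scene')
R=[ray(c,o['scoop_grip'][0][0],S)]
for n,cc in(('top',t),('scene',s)):
    l=landmark_of(n,'scoop_grip');print(n,l[0]);R.append(ray(cc,l[0]['point']))
print(tri(R),tri(R[:2]),tri(R[::2]))
for n,cc in(('top',t),('scene',s)):
    tr=trace(n,'scoop_lip')
print(atz(c,o['scoop_grip'][0][0],.0745,S),atz(c,o['scoop'][0][0],.004,S),atz(c,o['scoop_lip'][0][0],.004,S))
# rest edges in wrist picture: rail near corners at (162,236) and (162,462) z=.018
print(atz(c,(162,236),.018,S),atz(c,(162,462),.018,S))
E
```

```text
[ 90 157 230] [61 64 66]
(298, 172, 27, 111)
172 [ 0.6494 -0.1816  0.056 ]
227.0 [ 0.646  -0.2293  0.084 ]
282 [ 0.6424 -0.2779  0.1   ]Traceback (most recent call last):
  File "<stdin>", line 14, in <module>
IndexError: list index out of range
```

```bash
python3 -m jog '[{"tx":-0.9,"ty":-0.5,"tz":4.5,"roll":0.017,"jaw":1},{"tx":0,"ty":0,"tz":4.5,"roll":0,"jaw":1},{"tx":0,"ty":0,"tz":4.5,"roll":0,"jaw":1},{"tx":0,"ty":0,"tz":4.5,"roll":0,"jaw":1},{"tx":0,"ty":0,"tz":3,"roll":0,"jaw":1},{"tx":0,"ty":0,"tz":2,"roll":0,"jaw":1},{"tx":0,"ty":0,"tz":2.1,"roll":0,"jaw":1},{"tx":0,"ty":0,"tz":0,"roll":0,"jaw":1}]' && python3 -m jog '[{"tx":0,"ty":0,"tz":0,"roll":0,"jaw":0.5},{"tx":0,"ty":0,"tz":0,"roll":0,"jaw":0.3},{"tx":0,"ty":0,"tz":0,"roll":0,"jaw":0.1},{"tx":0,"ty":0,"tz":0,"roll":0,"jaw":0.0},{"tx":0,"ty":0,"tz":0,"roll":0,"jaw":0},{"tx":0,"ty":0,"tz":0,"roll":0,"jaw":0},{"tx":0,"ty":0,"tz":0,"roll":0,"jaw":0}]'
```

```text
time_s: 6.85
position: [0.6445, -0.2181, 0.0671]
tcp_rot: [[0.073, 0.997, -0.006], [0.997, -0.073, 0.003], [0.003, -0.006, -1.0]]
force: [-0.5, -0.2, 0.4]
opening: 1.001
grasp_force: 0.0
time_s: 7.55
position: [0.6467, -0.2191, 0.0707]
tcp_rot: [[0.073, 0.997, 0.0], [0.997, -0.073, -0.0], [-0.0, 0.0, -1.0]]
force: [-0.2, -0.1, -0.5]
opening: 0.45
grasp_force: 0.0
```

```bash
python3 -m jog '[{"tx":0,"ty":0,"tz":0,"roll":0,"jaw":0},{"tx":0,"ty":0,"tz":0,"roll":0,"jaw":0},{"tx":0,"ty":0,"tz":0,"roll":0,"jaw":0},{"tx":0,"ty":0,"tz":0,"roll":0,"jaw":0}]' && python3 -m jog '[{"tx":0,"ty":0,"tz":-1,"roll":0,"jaw":0},{"tx":0,"ty":0,"tz":-2,"roll":0,"jaw":0},{"tx":0,"ty":0,"tz":-2,"roll":0,"jaw":0},{"tx":0,"ty":0,"tz":-1,"roll":0,"jaw":0},{"tx":0,"ty":0,"tz":0,"roll":0,"jaw":0},{"tx":0,"ty":0,"tz":0,"roll":0,"jaw":0}]'; python3 - <<'E'
from h import *
s=read_state();print(s['force'],s['moment'],s['grasp_force'],s['position'],capture('scene') and 0)
C={n:capture(n) for n in('scene','top')}
a=C['scene']['img'][170:350,130:330];b=C['top']['img'][90:270,280:480]
cv2.imwrite('pics/lift.png',np.hstack([cv2.resize(x,(400,360),interpolation=cv2.INTER_CUBIC) for x in(a,b)])[:,:,::-1])
E
```

```text
time_s: 7.95
position: [0.6467, -0.2191, 0.0705]
tcp_rot: [[0.073, 0.997, -0.0], [0.997, -0.073, 0.0], [0.0, -0.0, -1.0]]
force: [0.4, -0.7, -0.4]
opening: 0.275
grasp_force: 30.0
time_s: 8.55
position: [0.6463, -0.219, 0.1303]
tcp_rot: [[0.073, 0.997, -0.001], [0.997, -0.073, 0.0], [0.0, -0.001, -1.0]]
force: [-0.3, -0.7, -1.8]
opening: 0.275
grasp_force: 30.0
[-0.26018762 -0.66095875 -1.81551586] [-0.33202991  0.10561852  0.0242802 ] 29.99987466260791 [ 0.64627533 -0.21896695  0.13027393] 0
```

View pics/lift.png

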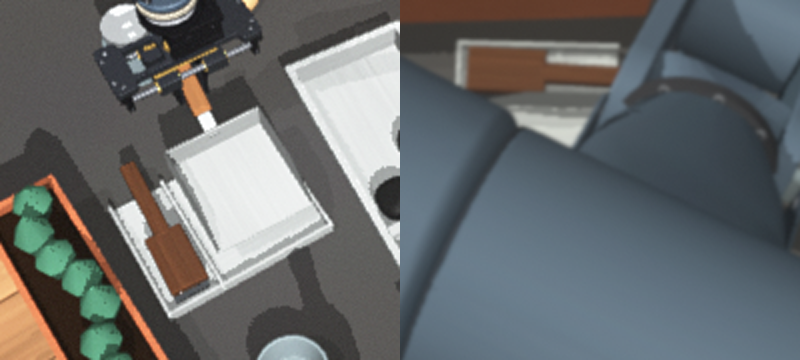

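The crop shows the scoop held, blade raised above the bay (its lip edge at about (330,225) of the left crop); pitch is to be measured.

```bash
cat > pitch.py <<'E'
from h import *
# pitch of the scoop from lip/origin landmarks, in vertical plane through TCP along tool x
def inplane(c,rc,s):
    o,d=ray(c,rc,s);R=np.array(s['tcp_rot']);p=np.array(s['position']);n=R[:,1]
    q=o+d*((p-o)@n)/(d@n);q=q-p;return q@R[:,0],q[2]
s=read_state();print(np.round(s['position'],4),'F',np.round(s['force'],1),'M',np.round(s['moment'],2))
for n in('scene','wrist'):
    s=read_state();c=capture(n)
    for t,l in(('scoop_lip',(.2116,-.0705)),('scoop',(.1416,-.0705)),):
        for r in landmark_of(n,t)[:1]:
            u,z=inplane(c,r['point'],s)
            print(n,t,np.round(r['point']),round(r['p'],2),'u %.3f z %.3f abs z %.3f'%(u,z,z+s['position'][2]),'pitch up %.1f'%np.degrees(np.arctan2(z,u)-np.arctan2(l[1],l[0])), 'r %.3f/%.3f'%(np.hypot(u,z),np.hypot(*l)))
E
python3 pitch.py
```

```text
[ 0.6459 -0.2187  0.1293] F [-0.3  0.8 -2.6] M [-0.32  0.07 -0.02]
scene scoop_lip [280. 262.] 0.61 u 0.193 z -0.061 abs z 0.068 pitch up 0.9 r 0.203/0.223
scene scoop [264. 252.] 0.83 u 0.140 z -0.061 abs z 0.068 pitch up 2.9 r 0.153/0.158
wrist scoop [  0. 314.] 0.84 u 0.066 z 0.182 abs z 0.312 pitch up 96.5 r 0.194/0.158
```

Held level by friction. Test whether a jaw command near the stop eases the grip force, to let the nose droop on demand.

```bash
python3 -m jog '[{"tx":0,"ty":0,"tz":0,"roll":0,"jaw":0.26}]'; python3 -m jog '[{"tx":0,"ty":0,"tz":0,"roll":0,"jaw":0.272}]'
```

```text
time_s: 9.1
position: [0.6467, -0.2191, 0.1304]
tcp_rot: [[0.073, 0.997, -0.0], [0.997, -0.073, 0.0], [0.0, -0.0, -1.0]]
force: [-0.3, -0.4, -2.5]
opening: 0.272
grasp_force: 30.0
time_s: 9.2
position: [0.6467, -0.2192, 0.1305]
tcp_rot: [[0.073, 0.997, -0.0], [0.997, -0.073, -0.0], [-0.0, -0.0, -1.0]]
force: [0.6, 0.1, -2.2]
opening: 0.274
grasp_force: 30.0
```

```bash
python3 pitch.py
```

```text
[ 0.6467 -0.2192  0.1305] F [ 0.6  0.1 -2.2] M [-0.3   0.04  0.04]
scene scoop_lip [282. 260.] 0.87 u 0.175 z -0.105 abs z 0.026 pitch up -12.5 r 0.204/0.223
scene scoop [266. 252.] 0.77 u 0.139 z -0.076 abs z 0.055 pitch up -2.2 r 0.158/0.158
wrist scoop [  6. 318.] 0.64 u 0.091 z 0.077 abs z 0.207 pitch up 66.6 r 0.119/0.158
```

```bash
cat > pitch.py <<'E'
from h import *
from scipy.optimize import minimize
def polys():
    P=[]
    q=lambda *a:P.append(np.array(a)/1000)
    q((-70,-67,0),(70,-67,0),(70,67,0),(-70,67,0))
    for y in(-67,67): q((-70,y,0),(70,y,0),(70,y,10),(-70,y,40))
    q((-70,-67,0),(-70,67,0),(-70,67,40),(-70,-67,40))
    q((-70,-8,38),(-70,8,38),(-98,8,45),(-98,-8,45))
    c=np.array([-.866,0,.5])*1000*.11;n=np.array([.5,0,.866])*10
    a=np.array([-94,0,43.])
    for y in(-12,12):
        v=np.array([0,y,0]);q(a+n+v,a-n+v,a+c-n+v,a+c+n+v)
    for k in(n,-n): q(a+k+[0,12,0],a+k-[0,12,0],a+c+k-[0,12,0],a+c+k+[0,12,0])
    return P
PP=polys()
def pose(s,th,g=(-.130,0,.064),du=0,dz=0):
    # th: pitch up (deg); scoop y = -tool y (tool z down)
    R=np.array(s['tcp_rot']);x=R[:,0];y=-R[:,1];z=-R[:,2];t=np.radians(th)
    B=np.array([np.cos(t)*x+np.sin(t)*z,y,-np.sin(t)*x+np.cos(t)*z]).T
    return B,np.array(s['position'])-B@(np.array(g)+[du,0,dz])
def sil(c,s,th,**k):
    B,o=pose(s,th,**k);m=np.zeros((480,640),np.uint8)
    for p in PP:
        cv2.fillConvexPoly(m,np.array([proj(c,o+B@v,s)[::-1] for v in p]).round().astype(np.int32),1)
    return m
def measure(n='scene',clip=None,g=(-.130,0,.064)):
    s=read_state();c=capture(n);r=trace(n,'scoop')
    if not r: print('none');return
    M=r[0]['pixels'].astype(np.uint8);best=[]
    for th in range(-70,31,2):
        for du in(-.01,0,.01):
            m=sil(c,s,th,du=du,g=g);best.append(((m&M).sum()/(m|M).sum(),th,du))
    best.sort(reverse=True);print(n,round(r[0]['p'],2),[(round(a,3),b,d) for a,b,d in best[:5]]);return best[0],M,c
if __name__=='__main__':
    s=read_state();print(np.round(s['position'],4),'F',np.round(s['force'],1),'M',np.round(s['moment'],2))
    measure('scene')
E
python3 pitch.py
```

```text
[ 0.6468 -0.2191  0.1308] F [-0.8  0.5 -1.1] M [-0.03  0.07  0.03]
scene 0.75 [(np.float64(0.87), -28, -0.01), (np.float64(0.861), -18, 0), (np.float64(0.86), -20, 0), (np.float64(0.856), -30, -0.01), (np.float64(0.854), -26, -0.01)]
```

```bash
python3 -c "
from h import *
s=read_state();print(s['time_s'],s['grasp_force'],s['opening'])"; python3 -m jog '[{"tx":0,"ty":0,"tz":0,"roll":0,"jaw":0}]';python3 -m jog '[{"tx":0,"ty":0,"tz":-2,"roll":0,"jaw":0},{"tx":0,"ty":0,"tz":-3,"roll":0,"jaw":0},{"tx":0,"ty":0,"tz":-3,"roll":0,"jaw":0},{"tx":0,"ty":0,"tz":0,"roll":0,"jaw":0},{"tx":0,"ty":0,"tz":0,"roll":0,"jaw":0}]';python3 pitch.py;python3 -m jog '[{"tx":0,"ty":0,"tz":0,"roll":0,"jaw":0},{"tx":0,"ty":0,"tz":0,"roll":0,"jaw":0},{"tx":0,"ty":0,"tz":0,"roll":0,"jaw":0},{"tx":0,"ty":0,"tz":0,"roll":0,"jaw":0},{"tx":0,"ty":0,"tz":0,"roll":0,"jaw":0}]';python3 pitch.py
```

```text
9.6 10.593294126883848 0.27641562228290817
time_s: 9.7
position: [0.6468, -0.2192, 0.1308]
tcp_rot: [[0.073, 0.997, 0.0], [0.997, -0.073, -0.0], [-0.0, 0.0, -1.0]]
force: [-0.3, 0.4, -0.1]
opening: 0.273
grasp_force: 30.0
time_s: 10.2
position: [0.6467, -0.2192, 0.2109]
tcp_rot: [[0.073, 0.997, 0.001], [0.997, -0.073, -0.001], [-0.001, 0.001, -1.0]]
force: [0.2, 0.5, -2.7]
opening: 0.274
grasp_force: 30.0
[ 0.6467 -0.2192  0.2109] F [ 0.2  0.5 -2.7] M [-0.25  0.11 -0.  ]
scene 0.7 [(np.float64(0.869), -28, -0.01), (np.float64(0.863), -20, 0), (np.float64(0.861), -26, -0.01), (np.float64(0.86), -18, 0), (np.float64(0.859), -30, -0.01)]
time_s: 10.8
position: [0.6467, -0.2191, 0.2104]
tcp_rot: [[0.073, 0.997, -0.0], [0.997, -0.073, 0.0], [0.0, -0.0, -1.0]]
force: [-0.3, -0.0, -1.9]
opening: 0.273
grasp_force: 30.0
[ 0.6467 -0.2191  0.2104] F [-0.3 -0.  -1.9] M [-0.28  0.12  0.07]
scene 0.92 [(np.float64(0.865), -30, -0.01), (np.float64(0.859), -28, -0.01), (np.float64(0.857), -22, 0), (np.float64(0.856), -20, 0), (np.float64(0.852), -24, 0)]
```

```bash
python3 - <<'E'
from h import *
import pickle
S,c,o=pickle.load(open('pics/w1.pkl','rb'));t=capture('top')
for n,cc,s,seed in(('w1',c,S,(.44,-.1)),('top0',t,None,(.44,-.1))):
    im=cv2.imread('pics/'+n+'.png');g=im.min(2);sd=proj(cc,np.array([*seed,.002]),s);print(n,sd,g[int(sd[0]),int(sd[1])])
    m=(g>105).astype(np.uint8);m=cv2.morphologyEx(m,cv2.MORPH_OPEN,np.ones((3,3)))
    k,l,st,ce=cv2.connectedComponentsWithStats(m);i=l[int(sd[0]),int(sd[1])]
    q=(l==i).astype(np.uint8);print(st[i])
    ct=max(cv2.findContours(q,0,2)[0],key=cv2.contourArea);h=cv2.convexHull(ct)
    P=np.array([atz(cc,(y,x),.042,s)[:2] for x,y in h[:,0]])
    r=cv2.minAreaRect((P*1000).astype(np.float32));b=cv2.boxPoints(r);e=max((b[1]-b[0],b[2]-b[1]),key=np.linalg.norm);print(r,np.degrees(np.arctan2(e[1],e[0])),b.round().tolist())
# trace-based for the basket and pan, briquettes in w-size
for nm,z in(('coal_basket',.09),('coal_pan',.042)):
    r=trace('top',nm)
    for x in r[:1]:
        ct=max(cv2.findContours(x['pixels'].astype(np.uint8),0,2)[0],key=cv2.contourArea);h=cv2.convexHull(ct)
        P=np.array([atz(t,(y,u),z)[:2] for u,y in h[:,0]]);print(nm,x['p'],cv2.minAreaRect((P*1000).astype(np.float32)))
for x in trace('top','briquette1'):
    ys,xs=np.nonzero(x['pixels']);print(round(x['p'],2),len(ys),atz(t,(ys.mean(),xs.mean()),.02).round(3),t['img'][int(ys.mean()),int(xs.mean())])
E
```

```text
w1 [292.74902816 245.89992038] 228
[  140    76   193   252 31557]
((443.53680419921875, 3.020538330078125), (257.9409484863281, 183.58050537109375), 82.16002655029297) 82.16003 [[335.0, -112.0], [517.0, -137.0], [552.0, 118.0], [370.0, 143.0]]
top0 [280.89722151 355.18500289] 217
[  237   227   182   109 13638]
((439.706787109375, -42.81390380859375), (352.2263488769531, 186.269287109375), 82.16560363769531) 82.1656 [[323.0, -205.0], [508.0, -230.0], [556.0, 119.0], [371.0, 144.0]]
coal_basket 0.96 ((515.0853271484375, 439.6263427734375), (199.97207641601562, 58.6783447265625), 1.150896668434143)
```

```bash
python3 -m jog '[{"tx":-0.72,"ty":-3.86,"tz":0,"roll":0,"jaw":0},{"tx":-0.72,"ty":-3.86,"tz":0,"roll":0,"jaw":0},{"tx":-0.72,"ty":-3.86,"tz":0,"roll":0,"jaw":0},{"tx":-0.72,"ty":-3.86,"tz":0,"roll":0,"jaw":0},{"tx":-0.72,"ty":-3.86,"tz":0,"roll":0,"jaw":0},{"tx":-0.7,"ty":-3.86,"tz":0,"roll":0,"jaw":0},{"tx":0,"ty":0,"tz":1,"roll":0.063,"jaw":0},{"tx":0,"ty":0,"tz":1,"roll":0,"jaw":0}]'; python3 -m jog '[{"tx":0,"ty":0,"tz":1,"roll":0,"jaw":0},{"tx":0,"ty":0,"tz":0,"roll":0,"jaw":0},{"tx":0,"ty":0,"tz":0,"roll":0,"jaw":0}]';  python3 - <<'E'
from pitch import *
b,M,c=measure('scene')
im=c['img'].copy();s=read_state()
for p in PP[:4]:
    B,o=pose(s,-19);cv2.polylines(im,[np.array([proj(c,o+B@v)[::-1] for v in p]).round().astype(np.int32)],True,(255,0,0),1)
cv2.imwrite('pics/ov.png',cv2.resize(im[150:330,220:420],(800,600),interpolation=cv2.INTER_CUBIC)[:,:,::-1])
w=capture('wrist');save(w,'w3')
for i in trace('wrist','briquette1')+trace('scene','briquette1'):print(i['p'],i['bbox'])
E
```

```text
time_s: 11.9
position: [0.4123, -0.2459, 0.1912]
tcp_rot: [[0.137, 0.991, 0.002], [0.991, -0.137, -0.002], [-0.001, 0.002, -1.0]]
force: [0.5, 0.2, -2.5]
opening: 0.271
grasp_force: 30.0
time_s: 12.2
position: [0.4132, -0.245, 0.1801]
tcp_rot: [[0.134, 0.991, -0.0], [0.991, -0.134, 0.0], [0.0, -0.0, -1.0]]
force: [-0.5, -0.4, -2.0]
opening: 0.276
grasp_force: 30.0
scene 0.64 [(np.float64(0.843), -20, 0), (np.float64(0.835), -18, 0), (np.float64(0.834), -26, -0.01), (np.float64(0.833), -28, -0.01), (np.float64(0.831), -16, 0)]
0.75 [512.2, 2.3, 127.6, 94.6]
0.74 [34.4, 275.0, 76.9, 53.9]
0.97 [344.4, 247.9, 20.3, 17.7]
0.93 [331.0, 233.2, 16.6, 18.9]
0.81 [444.0, 315.6, 20.2, 24.7]
0.75 [406.6, 280.2, 27.8, 26.1]
0.59 [317.6, 254.5, 25.0, 26.9]
0.54 [334.4, 140.8, 17.6, 16.1]
```

View pics/ov.png

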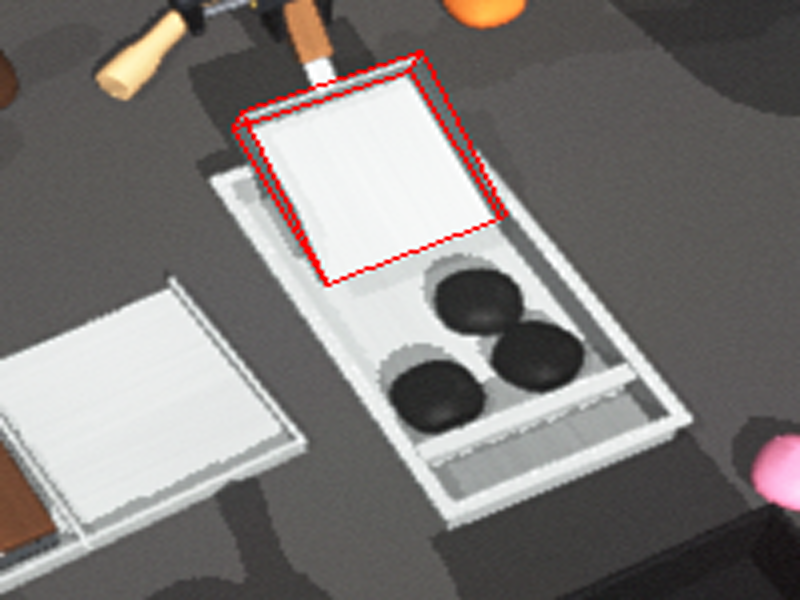

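The overlay at -19° fits the blade; lip at crop (330,285)-(505,215), briquettes ahead at (480,300), (540,355), (440,395), divider just behind them. Lower to feel the floor.

```bash
python3 -m jog '[{"tx":0,"ty":0,"tz":2,"roll":0,"jaw":0},{"tx":0,"ty":0,"tz":2,"roll":0,"jaw":0},{"tx":0,"ty":0,"tz":0.3,"roll":0,"jaw":0},{"tx":0,"ty":0,"tz":0,"roll":0,"jaw":0},{"tx":0,"ty":0,"tz":0,"roll":0,"jaw":0}]'; for i in 1; do python3 -m jog '[{"tx":0,"ty":0,"tz":0.4,"roll":0,"jaw":0},{"tx":0,"ty":0,"tz":0,"roll":0,"jaw":0}]'; python3 -m jog '[{"tx":0,"ty":0,"tz":0.4,"roll":0,"jaw":0},{"tx":0,"ty":0,"tz":0,"roll":0,"jaw":0}]';python3 -m jog '[{"tx":0,"ty":0,"tz":0.3,"roll":0,"jaw":0},{"tx":0,"ty":0,"tz":0,"roll":0,"jaw":0}]'; done
```

```text
time_s: 12.95
position: [0.4131, -0.2455, 0.1382]
tcp_rot: [[0.136, 0.991, 0.001], [0.991, -0.136, -0.001], [-0.001, 0.001, -1.0]]
force: [-0.9, -0.7, -2.3]
opening: 0.277
grasp_force: 30.0
time_s: 13.15
position: [0.4127, -0.2452, 0.1338]
tcp_rot: [[0.136, 0.991, 0.0], [0.991, -0.136, -0.0], [-0.0, 0.001, -1.0]]
force: [-0.5, -0.2, -1.7]
opening: 0.275
grasp_force: 30.0
time_s: 13.35
position: [0.4129, -0.2455, 0.1297]
tcp_rot: [[0.136, 0.991, 0.001], [0.991, -0.136, -0.0], [-0.0, 0.001, -1.0]]
force: [0.8, -0.7, 0.5]
opening: 0.27
grasp_force: 30.0
time_s: 13.55
position: [0.4128, -0.2453, 0.1265]
tcp_rot: [[0.136, 0.991, 0.001], [0.991, -0.136, -0.0], [-0.0, 0.001, -1.0]]
force: [-0.4, -1.1, 1.6]
opening: 0.276
grasp_force: 30.0
```

```bash
python3 -m jog '[{"tx":0.7,"ty":0,"tz":0,"roll":0,"jaw":0},{"tx":0.7,"ty":0,"tz":0,"roll":0,"jaw":0},{"tx":0.6,"ty":0,"tz":0,"roll":0,"jaw":0},{"tx":0,"ty":0,"tz":0,"roll":0,"jaw":0}]'; python3 -m jog '[{"tx":0.4,"ty":0,"tz":0.6,"roll":0,"jaw":0},{"tx":0.4,"ty":0,"tz":0.6,"roll":0,"jaw":0},{"tx":0.4,"ty":0,"tz":0.6,"roll":0,"jaw":0},{"tx":0.4,"ty":0,"tz":0.6,"roll":0,"jaw":0},{"tx":0,"ty":0,"tz":0,"roll":0,"jaw":0}]'; python3 pitch.py
```

```text
time_s: 13.95
position: [0.415, -0.2236, 0.1264]
tcp_rot: [[0.135, 0.991, -0.001], [0.991, -0.135, 0.002], [0.001, -0.001, -1.0]]
force: [0.5, 1.7, -0.5]
opening: 0.271
grasp_force: 30.0
time_s: 14.45
position: [0.4169, -0.2083, 0.1015]
tcp_rot: [[0.136, 0.991, -0.002], [0.991, -0.136, 0.002], [0.002, -0.002, -1.0]]
force: [-0.9, 1.3, -1.6]
opening: 0.272
grasp_force: 30.0
[ 0.4169 -0.2083  0.1015] F [-0.9  1.3 -1.6] M [ 0.06 -0.1  -0.03]
scene 0.97 [(np.float64(0.796), -12, 0), (np.float64(0.794), -14, 0), (np.float64(0.79), -16, 0), (np.float64(0.783), -10, 0), (np.float64(0.777), -18, 0)]
```

```bash
python3 -m jog '[{"tx":0.6,"ty":0,"tz":0.6,"roll":0,"jaw":0},{"tx":0.6,"ty":0,"tz":0.6,"roll":0,"jaw":0},{"tx":0.6,"ty":0,"tz":0.6,"roll":0,"jaw":0},{"tx":0.6,"ty":0,"tz":0.6,"roll":0,"jaw":0},{"tx":0.4,"ty":0,"tz":0.5,"roll":0,"jaw":0},{"tx":0,"ty":0,"tz":0.3,"roll":0,"jaw":0},{"tx":0,"ty":0,"tz":0,"roll":0,"jaw":0}]'; python3 -m jog '[{"tx":0.5,"ty":0,"tz":0.1,"roll":0,"jaw":0},{"tx":0.5,"ty":0,"tz":0,"roll":0,"jaw":0},{"tx":0.5,"ty":0,"tz":0,"roll":0,"jaw":0},{"tx":0,"ty":0,"tz":0,"roll":0,"jaw":0}]'; python3 pitch.py
```

```text
time_s: 15.25
position: [0.4208, -0.181, 0.07]
tcp_rot: [[0.136, 0.991, -0.001], [0.991, -0.136, 0.001], [0.001, -0.002, -1.0]]
force: [0.8, -0.3, -0.9]
opening: 0.272
grasp_force: 30.0
time_s: 15.65
position: [0.4233, -0.166, 0.0697]
tcp_rot: [[0.136, 0.991, 0.0], [0.991, -0.136, 0.001], [0.001, -0.0, -1.0]]
force: [0.4, 0.2, -0.5]
opening: 0.267
grasp_force: 30.0
[ 0.4233 -0.166   0.0697] F [ 0.4  0.2 -0.5] M [ 0.16 -0.06 -0.11]
scene 0.81 [(np.float64(0.634), -4, 0), (np.float64(0.626), -6, 0), (np.float64(0.624), -2, 0), (np.float64(0.622), -8, 0), (np.float64(0.622), -10, 0)]
```

```bash
python3 -m jog '[{"tx":0.4,"ty":0,"tz":0.1,"roll":0,"jaw":0},{"tx":0.4,"ty":0,"tz":0,"roll":0,"jaw":0},{"tx":0.4,"ty":0,"tz":0,"roll":0,"jaw":0},{"tx":0.3,"ty":0,"tz":0,"roll":0,"jaw":0}]'; python3 - <<'E'
from h import *
c=capture('scene');im=cv2.resize(c['img'][190:320,250:400],(600,520),interpolation=cv2.INTER_CUBIC)
cv2.imwrite('pics/sc1.png',im[:,:,::-1]);print(read_state()['moment'])
E
```

```text
time_s: 16.15
position: [0.4263, -0.1532, 0.0693]
tcp_rot: [[0.135, 0.991, 0.002], [0.991, -0.135, -0.003], [-0.002, 0.003, -1.0]]
force: [-0.4, -4.2, 5.3]
opening: 0.271
grasp_force: 30.0
[-0.30599669  0.1547726  -0.01431537]
```

View pics/sc1.png

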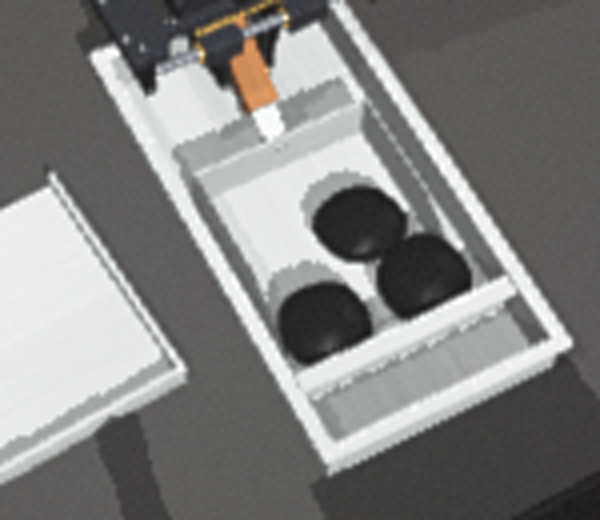

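The crop shows the blade flat in the pan with the briquettes on or at its front: (360,222), (425,275), (322,322); divider right behind. Continue gently until the divider is felt.

```bash
python3 -m jog '[{"tx":0.3,"ty":0,"tz":-0.1,"roll":0,"jaw":0},{"tx":0.3,"ty":0,"tz":0,"roll":0,"jaw":0}]'; python3 -m jog '[{"tx":0.3,"ty":0,"tz":0,"roll":0,"jaw":0},{"tx":0.3,"ty":0,"tz":0,"roll":0,"jaw":0}]';python3 -m jog '[{"tx":0.3,"ty":0,"tz":0,"roll":0,"jaw":0},{"tx":0.2,"ty":0,"tz":0,"roll":0,"jaw":0}]'
```

```text
time_s: 16.4
position: [0.4262, -0.1461, 0.0696]
tcp_rot: [[0.136, 0.991, 0.0], [0.991, -0.136, -0.0], [-0.0, 0.0, -1.0]]
force: [-0.4, -1.1, -1.3]
opening: 0.277
grasp_force: 30.0
time_s: 16.6
position: [0.4268, -0.1397, 0.0694]
tcp_rot: [[0.135, 0.991, -0.0], [0.991, -0.135, 0.0], [0.0, -0.0, -1.0]]
force: [0.4, -1.6, -0.7]
opening: 0.275
grasp_force: 30.0
time_s: 16.8
position: [0.4275, -0.1347, 0.0694]
tcp_rot: [[0.135, 0.991, -0.0], [0.991, -0.135, 0.0], [0.0, -0.0, -1.0]]
force: [0.6, -0.6, -1.0]
opening: 0.274
grasp_force: 30.0
```

```bash
python3 -m jog '[{"tx":0.3,"ty":0,"tz":0,"roll":0,"jaw":0},{"tx":0.2,"ty":0,"tz":0,"roll":0,"jaw":0}]'; python3 -m jog '[{"tx":0.2,"ty":0,"tz":0,"roll":0,"jaw":0},{"tx":0.2,"ty":0,"tz":0,"roll":0,"jaw":0}]'; python3 - <<'E'
from h import *
c=capture('scene');im=cv2.resize(c['img'][190:320,250:400],(600,520),interpolation=cv2.INTER_CUBIC)
cv2.imwrite('pics/sc2.png',im[:,:,::-1]);s=read_state();print(s['moment'],s['force'])
for r in trace('scene','briquette1')[:6]:
    ys,xs=np.nonzero(r['pixels']);p=atz(c,(ys.mean(),xs.mean()),.02);d=p[:2]-[.4397,-.0428];print(round(r['p'],2),'pan',(d@[.1357,.9907]).round(3),(d@[-.9907,.1357]).round(3))
E
```

```text
time_s: 17.0
position: [0.4283, -0.1304, 0.0696]
tcp_rot: [[0.134, 0.991, -0.0], [0.991, -0.134, -0.001], [-0.001, 0.0, -1.0]]
force: [-4.7, -10.3, 2.0]
opening: 0.272
grasp_force: 30.0
time_s: 17.2
position: [0.4296, -0.1303, 0.0703]
tcp_rot: [[0.13, 0.992, 0.002], [0.992, -0.13, -0.007], [-0.007, 0.003, -1.0]]
force: [-12.2, -26.0, 8.1]
opening: 0.276
grasp_force: 30.0
[-3.35998591  1.74277968  0.09582169] [ -9.53389855 -20.28670824   6.24715135]
0.89 pan 0.077 0.031
0.84 pan 0.238 0.133
0.75 pan 0.361 0.157
0.74 pan 0.078 -0.037
0.74 pan 0.025 0.011
0.55 pan -0.003 -0.005
```

```bash
python3 -m jog '[{"tx":-0.4,"ty":0,"tz":0,"roll":0,"jaw":0},{"tx":-0.4,"ty":0,"tz":0,"roll":0,"jaw":0},{"tx":0,"ty":0,"tz":0,"roll":0,"jaw":0}]';  python3 -m jog '[{"tx":0,"ty":0,"tz":0.3,"roll":0,"jaw":0},{"tx":0,"ty":0,"tz":0.3,"roll":0,"jaw":0},{"tx":0,"ty":0,"tz":0.3,"roll":0,"jaw":0}]';  python3 -m jog '[{"tx":0,"ty":0,"tz":0.3,"roll":0,"jaw":0},{"tx":0,"ty":0,"tz":0.3,"roll":0,"jaw":0},{"tx":0,"ty":0,"tz":0,"roll":0,"jaw":0}]'; python3 pitch.py
```

```text
time_s: 17.6
position: [0.4275, -0.1342, 0.0694]
tcp_rot: [[0.136, 0.991, -0.0], [0.991, -0.136, 0.0], [0.0, -0.0, -1.0]]
force: [-0.5, -0.6, -1.1]
opening: 0.272
grasp_force: 30.0
time_s: 17.9
position: [0.4291, -0.1356, 0.0617]
tcp_rot: [[0.134, 0.991, 0.003], [0.991, -0.133, -0.004], [-0.003, 0.004, -1.0]]
force: [-4.4, -8.7, 15.5]
opening: 0.272
grasp_force: 30.0
time_s: 18.2
position: [0.4296, -0.1367, 0.0558]
tcp_rot: [[0.134, 0.991, 0.005], [0.991, -0.134, -0.005], [-0.004, 0.005, -1.0]]
force: [-3.7, -11.1, 10.9]
opening: 0.275
grasp_force: 30.0
[ 0.4296 -0.1367  0.0558] F [ -3.7 -11.1  10.9] M [-1.53  0.72  0.06]
scene 0.87 [(np.float64(0.523), 8, 0.01), (np.float64(0.52), 6, 0.01), (np.float64(0.519), 4, 0.01), (np.float64(0.515), 14, 0), (np.float64(0.514), 10, 0.01)]
```

```bash
python3 -m jog '[{"tx":-0.3,"ty":0,"tz":0,"roll":0,"jaw":0},{"tx":-0.2,"ty":0,"tz":-0.3,"roll":0,"jaw":0},{"tx":-0.2,"ty":0,"tz":-0.5,"roll":0,"jaw":0},{"tx":0,"ty":0,"tz":-0.7,"roll":0,"jaw":0},{"tx":0,"ty":0,"tz":-0.8,"roll":0,"jaw":0},{"tx":0,"ty":0,"tz":-0.8,"roll":0,"jaw":0},{"tx":0,"ty":0,"tz":-0.5,"roll":0,"jaw":0},{"tx":0,"ty":0,"tz":0,"roll":0,"jaw":0}]'; python3 pitch.py;  python3 -m jog '[{"tx":0,"ty":0,"tz":0,"roll":0,"jaw":0},{"tx":0,"ty":0,"tz":0,"roll":0,"jaw":0}]'; python3 - <<'E'
from pitch import *
b,M,c=measure()
s=read_state();print(s['moment'],s['force'])
im=cv2.resize(c['img'][170:320,240:420],(720,600),interpolation=cv2.INTER_CUBIC)
cv2.imwrite('pics/sc3.png',im[:,:,::-1])
E
```

```text
time_s: 19.1
position: [0.4271, -0.1413, 0.0914]
tcp_rot: [[0.135, 0.991, 0.001], [0.991, -0.135, -0.001], [-0.001, 0.001, -1.0]]
force: [-0.5, -0.4, -2.1]
opening: 0.275
grasp_force: 30.0
[ 0.4271 -0.1413  0.0914] F [-0.5 -0.4 -2.1] M [-0.32  0.16  0.04]
none
time_s: 19.4
position: [0.4269, -0.1413, 0.0905]
tcp_rot: [[0.136, 0.991, 0.0], [0.991, -0.136, -0.0], [-0.0, 0.0, -1.0]]
force: [-1.1, -1.3, -0.7]
opening: 0.27
grasp_force: 30.0
scene 0.98 [(np.float64(0.491), -10, 0), (np.float64(0.485), -14, 0), (np.float64(0.483), -12, 0), (np.float64(0.483), -16, 0), (np.float64(0.481), -8, 0)]
[-0.32085802  0.01698718  0.03660176] [-0.15490793 -1.20192641 -0.48442388]
```

View pics/sc3.png

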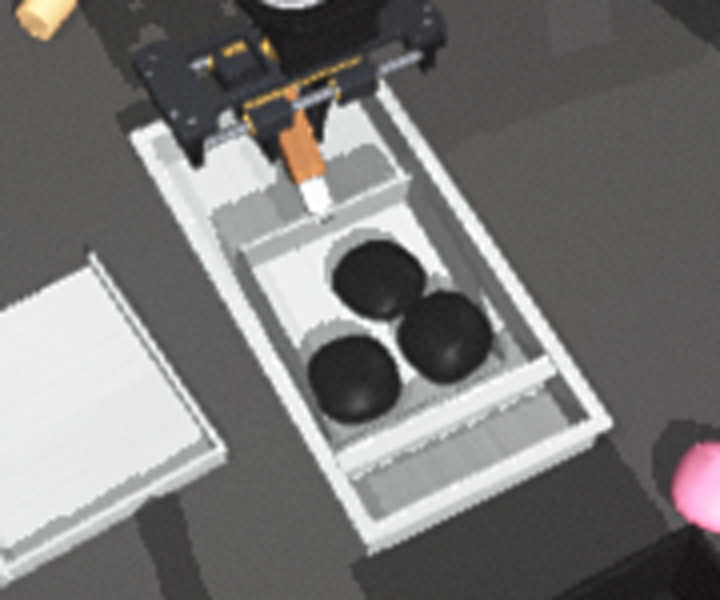

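Under load the nose drooped (lip on the floor, briquettes still on the blade at (378,278), (447,335), (355,378)). I'll lay it flat and regrip further forward and deeper, so that the handle's tail braces on the palm.

```bash
python3 -m jog '[{"tx":0,"ty":0,"tz":0.7,"roll":0,"jaw":0},{"tx":0,"ty":0,"tz":0.7,"roll":0,"jaw":0},{"tx":0,"ty":0,"tz":0.7,"roll":0,"jaw":0},{"tx":0,"ty":0,"tz":0,"roll":0,"jaw":0.4},{"tx":0,"ty":0,"tz":0,"roll":0,"jaw":0.4},{"tx":0,"ty":0,"tz":0,"roll":0,"jaw":0.4}]';python3 -m jog '[{"tx":0.9,"ty":0,"tz":0,"roll":0,"jaw":0.4},{"tx":0.9,"ty":0,"tz":0,"roll":0,"jaw":0.4},{"tx":0,"ty":0,"tz":0.7,"roll":0,"jaw":0.4},{"tx":0,"ty":0,"tz":0.7,"roll":0,"jaw":0.4},{"tx":0,"ty":0,"tz":0.5,"roll":0,"jaw":0.4},{"tx":0,"ty":0,"tz":0,"roll":0,"jaw":0.4}]'; python3 -m jog '[{"tx":0,"ty":0,"tz":0.4,"roll":0,"jaw":0.4},{"tx":0,"ty":0,"tz":0,"roll":0,"jaw":0.4}]';python3 -m jog '[{"tx":0,"ty":0,"tz":0.4,"roll":0,"jaw":0.4},{"tx":0,"ty":0,"tz":0,"roll":0,"jaw":0.4}]'
```

```text
time_s: 20.1
position: [0.4266, -0.1409, 0.0695]
tcp_rot: [[0.135, 0.991, -0.0], [0.991, -0.135, 0.0], [0.0, -0.0, -1.0]]
force: [-0.8, 0.3, 0.8]
opening: 0.382
grasp_force: 0.0
time_s: 20.7
position: [0.4288, -0.1231, 0.0496]
tcp_rot: [[0.136, 0.991, -0.002], [0.991, -0.136, 0.001], [0.001, -0.002, -1.0]]
force: [-0.4, -0.6, -0.3]
opening: 0.399
grasp_force: 0.0
time_s: 20.9
position: [0.4291, -0.1233, 0.0461]
tcp_rot: [[0.136, 0.991, -0.001], [0.991, -0.136, 0.0], [0.0, -0.001, -1.0]]
force: [0.6, 0.4, -0.3]
opening: 0.401
grasp_force: 0.0
time_s: 21.1
position: [0.4291, -0.1233, 0.0422]
tcp_rot: [[0.136, 0.991, -0.0], [0.991, -0.136, 0.0], [0.0, -0.0, -1.0]]
force: [0.0, -0.5, 0.5]
opening: 0.398
grasp_force: 0.0
```

```bash
python3 -m jog '[{"tx":0,"ty":0,"tz":0.3,"roll":0,"jaw":0.4},{"tx":0,"ty":0,"tz":0,"roll":0,"jaw":0.4}]';python3 -m jog '[{"tx":0,"ty":0,"tz":0.3,"roll":0,"jaw":0.4},{"tx":0,"ty":0,"tz":0,"roll":0,"jaw":0.4}]';python3 -m jog '[{"tx":0,"ty":0,"tz":0.3,"roll":0,"jaw":0.4},{"tx":0,"ty":0,"tz":0,"roll":0,"jaw":0.4}]'
```

```text
time_s: 21.3
position: [0.4292, -0.1232, 0.0393]
tcp_rot: [[0.136, 0.991, -0.0], [0.991, -0.136, 0.0], [0.0, -0.0, -1.0]]
force: [0.8, 0.3, -0.2]
opening: 0.4
grasp_force: 0.0
time_s: 21.5
position: [0.4291, -0.1232, 0.0363]
tcp_rot: [[0.136, 0.991, -0.0], [0.991, -0.136, 0.0], [0.0, -0.0, -1.0]]
force: [-0.4, 0.5, 0.8]
opening: 0.4
grasp_force: 0.0
time_s: 21.7
position: [0.4291, -0.1232, 0.0333]
tcp_rot: [[0.136, 0.991, -0.0], [0.991, -0.136, 0.0], [0.0, -0.0, -1.0]]
force: [0.3, 0.2, -0.3]
opening: 0.398
grasp_force: 0.0
```

```bash
python3 -m jog '[{"tx":0,"ty":0,"tz":0.3,"roll":0,"jaw":0.4},{"tx":0,"ty":0,"tz":0,"roll":0,"jaw":0.4}]'; python3 - <<'E'
from h import *
s=read_state();c=capture('wrist');save(c,'w4');print(s['force'])
E
```

```text
time_s: 21.9
position: [0.4291, -0.1232, 0.0303]
tcp_rot: [[0.136, 0.991, -0.0], [0.991, -0.136, 0.0], [0.0, -0.0, -1.0]]
force: [-0.1, -0.7, 0.4]
opening: 0.401
grasp_force: 0.0
[-0.0668793  -0.66203427  0.41004059]
```

View pics/w4.png

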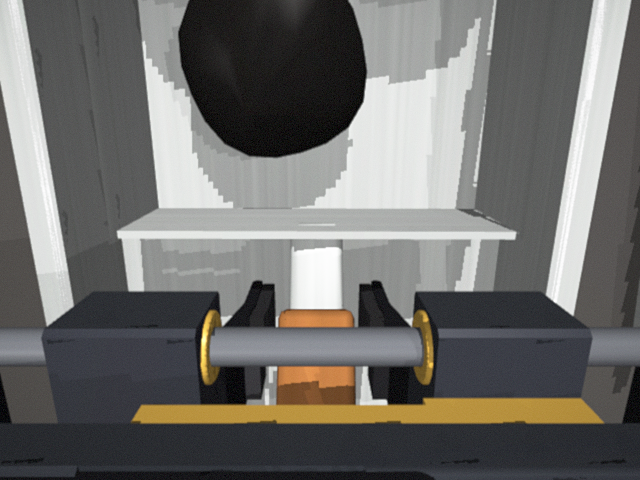

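The wrist view shows a briquette at (270,70) well inside the blade, back wall at row ~230, fingers astride the handle at (315,360). Close here and test.

```bash
python3 -m jog '[{"tx":0,"ty":0,"tz":0,"roll":0,"jaw":0.1},{"tx":0,"ty":0,"tz":0,"roll":0,"jaw":0},{"tx":0,"ty":0,"tz":0,"roll":0,"jaw":0},{"tx":0,"ty":0,"tz":0,"roll":0,"jaw":0}]';python3 -m jog '[{"tx":-0.2,"ty":0,"tz":0.3,"roll":0,"jaw":0},{"tx":-0.2,"ty":0,"tz":0.2,"roll":0,"jaw":0},{"tx":0,"ty":0,"tz":0,"roll":0,"jaw":0}]';python3 -m jog '[{"tx":0,"ty":0,"tz":-0.3,"roll":0,"jaw":0},{"tx":0,"ty":0,"tz":-0.5,"roll":0,"jaw":0},{"tx":0,"ty":0,"tz":-0.7,"roll":0,"jaw":0},{"tx":0,"ty":0,"tz":-0.8,"roll":0,"jaw":0},{"tx":0,"ty":0,"tz":-0.7,"roll":0,"jaw":0},{"tx":0,"ty":0,"tz":0,"roll":0,"jaw":0},{"tx":0,"ty":0,"tz":0,"roll":0,"jaw":0}]'; python3 - <<'E'
from pitch import *
s=read_state();print(s['moment'],s['force'])
r=measure('scene',g=(-.112,0,.028))
if r:save(r[2],'sc4')
w=capture('wrist');save(w,'w5')
for r in trace('wrist','briquette1')[:4]: print(r['p'],r['bbox'])
E
```

```text
time_s: 22.35
position: [0.4292, -0.1233, 0.0306]
tcp_rot: [[0.136, 0.991, 0.0], [0.991, -0.136, -0.0], [-0.0, 0.0, -1.0]]
force: [-0.1, -1.0, -0.1]
opening: 0.274
grasp_force: 30.0
time_s: 22.65
position: [0.4287, -0.1277, 0.0263]
tcp_rot: [[0.136, 0.991, 0.001], [0.991, -0.136, -0.001], [-0.001, 0.001, -1.0]]
force: [-1.4, -1.3, 9.9]
opening: 0.272
grasp_force: 30.0
time_s: 23.35
position: [0.429, -0.1274, 0.0559]
tcp_rot: [[0.136, 0.991, 0.001], [0.991, -0.136, -0.001], [-0.001, 0.001, -1.0]]
force: [1.1, -1.5, -0.7]
opening: 0.266
grasp_force: 30.0
[-0.27693936  0.08350869 -0.01883122] [ 1.11407606 -1.50399812 -0.69396321]
scene 0.75 [(np.float64(0.474), -14, 0.01), (np.float64(0.473), -12, 0.01), (np.float64(0.472), -10, 0.01), (np.float64(0.47), -18, 0.01), (np.float64(0.469), -8, 0.01)]
0.92 [192.0, 1.1, 170.5, 172.1]
0.78 [351.7, 0.4, 115.1, 16.8]
0.77 [174.0, 0.7, 73.2, 17.2]
```

```bash
python3 -m jog '[{"tx":0,"ty":0,"tz":-0.4,"roll":0,"jaw":0},{"tx":0,"ty":0,"tz":-0.4,"roll":0,"jaw":0},{"tx":0,"ty":0,"tz":0,"roll":0,"jaw":0}]'; python3 -c "
from h import *
s=read_state();print(s['force'],s['moment'])"; python3 -m jog '[{"tx":0,"ty":0,"tz":-0.4,"roll":0,"jaw":0},{"tx":0,"ty":0,"tz":-0.4,"roll":0,"jaw":0},{"tx":0,"ty":0,"tz":0,"roll":0,"jaw":0}]'; python3 -c "
from h import *
s=read_state();print(s['force'],s['moment'])"
```

```text
time_s: 23.85
position: [0.4288, -0.1272, 0.0639]
tcp_rot: [[0.135, 0.991, 0.0], [0.991, -0.135, -0.0], [-0.0, 0.0, -1.0]]
force: [-0.3, -1.5, -3.0]
opening: 0.276
grasp_force: 30.0
[-0.34301143 -1.46727115 -2.98423414] [-0.40070007  0.06001219 -0.00742422]
time_s: 24.15
position: [0.429, -0.1274, 0.0721]
tcp_rot: [[0.136, 0.991, 0.001], [0.991, -0.136, -0.001], [-0.0, 0.001, -1.0]]
force: [0.9, -0.5, -3.9]
opening: 0.269
grasp_force: 30.0
[ 0.93297772 -0.5176201  -3.92782264] [-0.46517068  0.06793792  0.01011699]
```

```bash
python3 - <<'E'
from pitch import *
for i in range(3):
    measure('scene',g=(-.112,0,.028))
    l=landmark_of('scene','scoop_lip');print([ (np.round(x['point'],1),round(x['p'],2)) for x in l[:2]])
s=read_state();c=capture('scene')
for th in(-8,-12,-16,-20):
    B,o=pose(s,th,g=(-.112,0,.028));print(th,proj(c,o+B@[.07,0,0]).round(1),(o+B@[.07,0,0]).round(3))
print(s['force'],s['moment'])
for n in('scene','wrist'):
    cc=capture(n)
    for r in trace(n,'briquette1')[:6]:print(n,round(r['p'],2),np.round(r['bbox']))
E
```

```text
scene 0.85 [(np.float64(0.497), -14, 0.01), (np.float64(0.488), -16, 0.01), (np.float64(0.484), -12, 0.01), (np.float64(0.481), -20, 0.01), (np.float64(0.479), -18, 0.01)]
[(array([265.9, 342.9]), 0.68), (array([261.5, 328.9]), 0.16)]
scene 0.63 [(np.float64(0.441), -14, 0.01), (np.float64(0.439), -10, 0.01), (np.float64(0.438), -12, 0.01), (np.float64(0.436), -70, -0.01), (np.float64(0.435), -8, 0.01)]
[(array([266.4, 343.9]), 0.64)]
scene 0.91 [(np.float64(0.484), -14, 0.01), (np.float64(0.477), -16, 0.01), (np.float64(0.474), -10, 0.01), (np.float64(0.471), -8, 0.01), (np.float64(0.47), -12, 0.01)]
[(array([265.1, 344.3]), 0.83)]
-8 [268.4 345.7] [0.453 0.048 0.018]
-12 [269.3 344.6] [0.452 0.043 0.006]
-16 [269.9 343.4] [ 0.451  0.039 -0.006]
-20 [270.2 342.1] [ 0.451  0.033 -0.017]
[ 0.2007505  -0.03836061 -2.84289682] [-0.38554607  0.1337303  -0.0429075 ]
scene 0.93 [322. 225.  18.  21.]
scene 0.79 [442. 316.  24.  26.]
scene 0.75 [408. 281.  27.  25.]
scene 0.73 [338. 242.  22.  21.]
scene 0.65 [318. 246.  23.  26.]
wrist 0.96 [196.   1. 168. 172.]
wrist 0.69 [348.   1. 125.  21.]
wrist 0.56 [166.   0. 102.  23.]
```

```bash
python3 -m jog '[{"tx":0,"ty":0,"tz":-0.3,"roll":0,"jaw":0},{"tx":0,"ty":0,"tz":-0.6,"roll":0,"jaw":0},{"tx":0,"ty":0,"tz":-0.6,"roll":0,"jaw":0},{"tx":0,"ty":0,"tz":-0.5,"roll":0,"jaw":0},{"tx":0,"ty":0,"tz":-0.3,"roll":0,"jaw":0},{"tx":0,"ty":0,"tz":0,"roll":0,"jaw":0},{"tx":0,"ty":0,"tz":0,"roll":0,"jaw":0}]'; cat > st.py <<'E'
from pitch import *
s=read_state();c=capture('scene')
print(s['time_s'],np.round(s['force'],1),np.round(s['moment'],2))
l=landmark_of('scene','scoop_lip');print([ (np.round(x['point'],1),round(x['p'],2)) for x in l[:1]])
for th in range(-32,1,8):
    B,o=pose(s,th,g=(-.112,0,.028));print(th,proj(c,o+B@[.07,0,0]).round(1),(o+B@[.07,0,0])[2].round(3))
for n in('scene','wrist'):
    cc=capture(n)
    for r in trace(n,'briquette1')[:6]:print(n,round(r['p'],2),np.round(r['bbox']))
E
python3 st.py
```

```text
time_s: 25.55
position: [0.4287, -0.1272, 0.0947]
tcp_rot: [[0.136, 0.991, 0.0], [0.991, -0.136, -0.0], [-0.0, 0.0, -1.0]]
force: [-0.2, 0.4, -3.7]
opening: 0.27
grasp_force: 30.0
25.55 [-0.2  0.4 -3.7] [-0.4   0.03  0.03]
[(array([261.9, 342.2]), 0.86)]
-32 [265.3 338. ] -0.026
-24 [266.1 341.2] -0.005
-16 [265.8 343.9] 0.018
-8 [264.2 346.2] 0.042
0 [261.3 347.9] 0.067
scene 0.88 [318. 243.  22.  24.]
scene 0.66 [339. 236.  20.  22.]
scene 0.65 [406. 280.  28.  24.]
scene 0.64 [338. 141.  14.  16.]
scene 0.59 [322. 222.  21.  18.]
scene 0.58 [446. 316.  16.  24.]
wrist 0.92 [348.   2. 121.  19.]
wrist 0.91 [170.   1.  96.  20.]
wrist 0.89 [194.   0. 168. 173.]
```

```bash
python3 -m jog '[{"tx":0,"ty":0,"tz":-0.5,"roll":0,"jaw":0},{"tx":0,"ty":0,"tz":-1,"roll":0,"jaw":0},{"tx":0,"ty":0,"tz":-1.5,"roll":0,"jaw":0},{"tx":0,"ty":0,"tz":-2,"roll":0,"jaw":0},{"tx":0,"ty":0,"tz":-2,"roll":0,"jaw":0},{"tx":0,"ty":0,"tz":-1.5,"roll":0,"jaw":0},{"tx":0,"ty":0,"tz":-1,"roll":0,"jaw":0},{"tx":0,"ty":0,"tz":-0.5,"roll":0,"jaw":0}]'; python3 st.py
```

```text
time_s: 26.65
position: [0.4289, -0.1273, 0.1958]
tcp_rot: [[0.135, 0.991, 0.002], [0.991, -0.135, -0.001], [-0.001, 0.002, -1.0]]
force: [-0.9, 0.3, -4.5]
opening: 0.272
grasp_force: 30.0
26.65 [-0.9  0.3 -4.5] [-0.39  0.12  0.02]
[(array([242.3, 344.1]), 0.91)]
-32 [246.7 339.8] 0.076
-24 [247.3 343.3] 0.096
-16 [246.6 346.3] 0.119
-8 [244.5 348.8] 0.143
0 [241.  350.7] 0.168
scene 0.81 [408. 283.  27.  21.]
scene 0.76 [325. 202.  20.  20.]
scene 0.62 [342. 210.  22.  25.]
scene 0.58 [444. 317.  20.  24.]
scene 0.56 [316. 220.  27.  28.]
wrist 0.97 [199.   0. 163. 176.]
wrist 0.91 [346.   2. 127.  20.]
wrist 0.82 [ 70. 404.  15.  21.]
wrist 0.61 [166.   0. 100.  19.]
```

All three riding steadily. Carry to the basket.

```bash
python3 -m jog '[{"tx":0.6,"ty":0,"tz":0,"roll":0,"jaw":0},{"tx":1.2,"ty":0,"tz":0,"roll":0,"jaw":0},{"tx":2,"ty":0.1,"tz":0,"roll":0,"jaw":0},{"tx":2.8,"ty":0.2,"tz":0,"roll":0,"jaw":0},{"tx":3,"ty":0.2,"tz":0,"roll":0,"jaw":0},{"tx":3,"ty":0.2,"tz":0,"roll":0,"jaw":0},{"tx":3,"ty":0.2,"tz":0,"roll":0,"jaw":0},{"tx":3,"ty":0.2,"tz":0,"roll":0,"jaw":0}]';python3 -m jog '[{"tx":3,"ty":0.2,"tz":0,"roll":0,"jaw":0},{"tx":3,"ty":0.2,"tz":0,"roll":0,"jaw":0},{"tx":3,"ty":0.2,"tz":0,"roll":0,"jaw":0},{"tx":3,"ty":0,"tz":0,"roll":0,"jaw":0},{"tx":2.5,"ty":0,"tz":0,"roll":0,"jaw":0},{"tx":2,"ty":0,"tz":0,"roll":0,"jaw":0},{"tx":1.5,"ty":0,"tz":0,"roll":0,"jaw":0},{"tx":0.8,"ty":0,"tz":0,"roll":0,"jaw":0}]'; python3 st.py; python3 - <<'E'
from h import *
c=capture('scene');t=capture('top')
im=np.hstack([cv2.resize(c['img'][200:460,280:500],(400,473)),cv2.resize(t['img'][150:350,40:240],(400,473))]);cv2.imwrite('pics/bk.png',im[:,:,::-1])
E
```

```text
time_s: 27.75
position: [0.4641, 0.0578, 0.1942]
tcp_rot: [[0.135, 0.991, -0.002], [0.991, -0.135, 0.0], [0.0, -0.002, -1.0]]
force: [0.0, -0.3, -3.8]
opening: 0.272
grasp_force: 30.0
time_s: 28.55
position: [0.4954, 0.2426, 0.194]
tcp_rot: [[0.134, 0.991, -0.002], [0.991, -0.134, -0.0], [-0.0, -0.002, -1.0]]
force: [0.4, -0.6, -4.0]
opening: 0.272
grasp_force: 30.0
28.55 [ 0.4 -0.6 -4. ] [-0.45  0.1   0.01]
[(array([383.2, 427.5]), 0.59)]
-32 [379.7 416. ] 0.074
-24 [383.3 421.7] 0.094
-16 [385.6 426.9] 0.117
-8 [386.5 431.7] 0.141
0 [385.7 435.9] 0.166
scene 0.86 [424. 350.  30.  30.]
scene 0.63 [445. 316.  21.  23.]
scene 0.57 [403. 332.  27.  29.]
scene 0.56 [395. 363.  33.  35.]
scene 0.49 [332. 140.  19.  20.]
scene 0.35 [256. 338.  41.  38.]
wrist 0.79 [ 87. 246.  83.  60.]
wrist 0.68 [29. 82. 91. 89.]
wrist 0.66 [196.   1. 169. 160.]
wrist 0.63 [359.   2. 100.  11.]
wrist 0.61 [197.   0.  32.   5.]
```

View pics/bk.png

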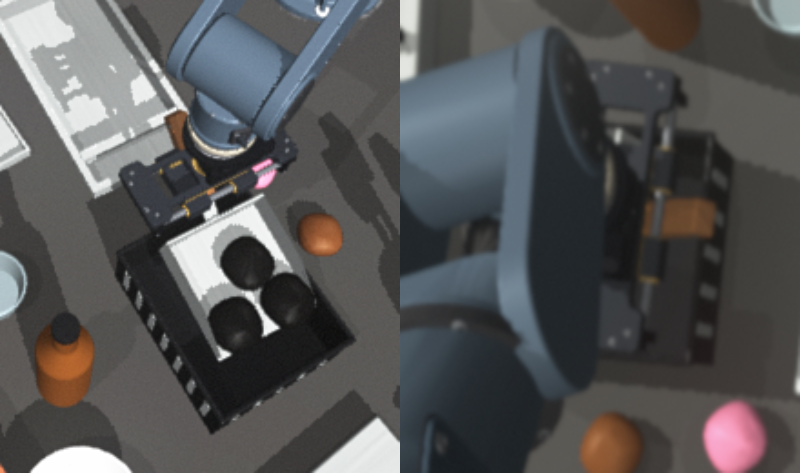

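The picture shows the loaded blade over the basket interior, briquettes at (247,262), (287,298), (236,323). Ease the grip so the nose tips down.

```bash
python3 -m jog '[{"tx":0,"ty":0,"tz":0,"roll":0,"jaw":0.26},{"tx":0,"ty":0,"tz":0,"roll":0,"jaw":0.272},{"tx":0,"ty":0,"tz":0,"roll":0,"jaw":0.272},{"tx":0,"ty":0,"tz":0,"roll":0,"jaw":0.272}]';python3 -m jog '[{"tx":0,"ty":0,"tz":0,"roll":0,"jaw":0.272},{"tx":0,"ty":0,"tz":0,"roll":0,"jaw":0.272}]'; python3 st.py
```

```text
time_s: 29.35
position: [0.4963, 0.2409, 0.1946]
tcp_rot: [[0.136, 0.991, 0.0], [0.991, -0.136, -0.0], [-0.0, 0.0, -1.0]]
force: [0.2, 0.4, -3.9]
opening: 0.275
grasp_force: 10.6
time_s: 29.55
position: [0.4962, 0.2411, 0.1945]
tcp_rot: [[0.136, 0.991, -0.0], [0.991, -0.136, 0.0], [0.0, -0.0, -1.0]]
force: [-0.5, -0.8, -3.7]
opening: 0.277
grasp_force: 9.8
29.55 [-0.5 -0.8 -3.7] [-0.43  0.07  0.03]
[(array([382. , 423.3]), 0.87)]
-32 [379.4 415.2] 0.074
-24 [383.  420.8] 0.095
-16 [385.3 426.1] 0.117
-8 [386.1 430.8] 0.141
0 [385.3 435. ] 0.167
scene 0.79 [335. 139.  18.  17.]
scene 0.68 [421. 352.  32.  29.]
scene 0.63 [394. 359.  32.  36.]
scene 0.58 [402. 332.  26.  30.]
scene 0.58 [442. 316.  25.  24.]
scene 0.58 [368. 258.  83. 142.]
wrist 0.86 [358.   2. 102.   9.]
wrist 0.74 [197.   0. 166. 156.]
wrist 0.7 [29. 83. 89. 84.]
wrist 0.66 [ 88. 246.  82.  63.]
wrist 0.27 [109.   0. 418. 403.]
```

Braced by the palm, so no droop. I'll rest the blade on the basket's rim and let it tip over that as the tool rises.

```bash
python3 -m jog '[{"tx":-0.5,"ty":0,"tz":0,"roll":0,"jaw":0},{"tx":-1,"ty":0,"tz":0.5,"roll":0,"jaw":0},{"tx":-1.5,"ty":0,"tz":1,"roll":0,"jaw":0},{"tx":-1.5,"ty":0,"tz":1.2,"roll":0,"jaw":0},{"tx":-1.5,"ty":0,"tz":1.2,"roll":0,"jaw":0},{"tx":-0.9,"ty":0,"tz":0.8,"roll":0,"jaw":0},{"tx":-0.3,"ty":0,"tz":0.4,"roll":0,"jaw":0},{"tx":0,"ty":0,"tz":0,"roll":0,"jaw":0}]';python3 -m jog '[{"tx":0,"ty":0,"tz":0.4,"roll":0,"jaw":0},{"tx":0,"ty":0,"tz":0,"roll":0,"jaw":0}]';python3 -m jog '[{"tx":0,"ty":0,"tz":0.4,"roll":0,"jaw":0},{"tx":0,"ty":0,"tz":0,"roll":0,"jaw":0}]'; python3 -m jog '[{"tx":0,"ty":0,"tz":0.4,"roll":0,"jaw":0},{"tx":0,"ty":0,"tz":0,"roll":0,"jaw":0}]'
```

```text
time_s: 30.65
position: [0.4863, 0.1692, 0.1431]
tcp_rot: [[0.137, 0.991, -0.001], [0.991, -0.137, 0.0], [-0.0, -0.001, -1.0]]
force: [-0.1, -0.1, -3.7]
opening: 0.27
grasp_force: 30.0
time_s: 30.85
position: [0.4867, 0.1702, 0.1395]
tcp_rot: [[0.135, 0.991, 0.0], [0.991, -0.135, 0.0], [0.0, 0.0, -1.0]]
force: [0.1, -0.4, -3.6]
opening: 0.275
grasp_force: 30.0
time_s: 31.05
position: [0.4863, 0.17, 0.1353]
tcp_rot: [[0.135, 0.991, -0.0], [0.991, -0.135, -0.0], [-0.0, -0.0, -1.0]]
force: [0.6, 0.9, -3.8]
opening: 0.272
grasp_force: 30.0
time_s: 31.25
position: [0.4862, 0.1698, 0.1311]
tcp_rot: [[0.135, 0.991, -0.001], [0.991, -0.135, -0.0], [-0.0, -0.001, -1.0]]
force: [0.4, -0.3, -3.9]
opening: 0.274
grasp_force: 30.0
```

```bash
python3 -m jog '[{"tx":0,"ty":0,"tz":0.3,"roll":0,"jaw":0},{"tx":0,"ty":0,"tz":0,"roll":0,"jaw":0}]';python3 -m jog '[{"tx":0,"ty":0,"tz":0.3,"roll":0,"jaw":0},{"tx":0,"ty":0,"tz":0,"roll":0,"jaw":0}]'; python3 -m jog '[{"tx":0,"ty":0,"tz":0.3,"roll":0,"jaw":0},{"tx":0,"ty":0,"tz":0,"roll":0,"jaw":0}]'
```

```text
time_s: 31.45
position: [0.487, 0.1701, 0.1289]
tcp_rot: [[0.136, 0.991, 0.001], [0.991, -0.136, 0.001], [0.001, 0.001, -1.0]]
force: [-0.7, 1.8, 1.8]
opening: 0.269
grasp_force: 30.0
time_s: 31.65
position: [0.4876, 0.1698, 0.1265]
tcp_rot: [[0.136, 0.991, 0.003], [0.991, -0.136, 0.001], [0.001, 0.003, -1.0]]
force: [-0.8, 0.4, 5.3]
opening: 0.27
grasp_force: 30.0
time_s: 31.85
position: [0.488, 0.1695, 0.1238]
tcp_rot: [[0.136, 0.991, 0.004], [0.991, -0.136, 0.0], [0.001, 0.004, -1.0]]
force: [-1.3, -1.5, 7.1]
opening: 0.269
grasp_force: 30.0
```

```bash
python3 -m jog '[{"tx":0,"ty":0,"tz":0,"roll":0,"jaw":0.31},{"tx":0,"ty":0,"tz":0,"roll":0,"jaw":0.31},{"tx":0,"ty":0,"tz":-0.3,"roll":0,"jaw":0.31},{"tx":0,"ty":0,"tz":-0.3,"roll":0,"jaw":0.31},{"tx":0,"ty":0,"tz":-0.3,"roll":0,"jaw":0.31},{"tx":0,"ty":0,"tz":0,"roll":0,"jaw":0.31}]'; python3 st.py
```

```text
time_s: 32.45
position: [0.4867, 0.1698, 0.132]
tcp_rot: [[0.135, 0.991, 0.001], [0.991, -0.135, 0.0], [0.0, 0.001, -1.0]]
force: [-0.3, 0.1, 1.3]
opening: 0.313
grasp_force: 0.0
32.45 [-0.3  0.1  1.3] [-0.13  0.05 -0.02]
[(array([362.2, 405.4]), 0.82)]
-32 [360.  393.7] 0.012
-24 [363.  398.5] 0.032
-16 [364.7 402.9] 0.055
-8 [365.  406.8] 0.079
0 [363.8 410.1] 0.104
scene 0.9 [373. 344.  32.  32.]
scene 0.89 [403. 335.  23.  27.]
scene 0.82 [382. 318.  24.  28.]
scene 0.77 [332. 139.  18.  20.]
scene 0.66 [407. 283.  28.  21.]
scene 0.59 [445. 316.  22.  24.]
wrist 0.81 [201.   0. 167. 141.]
wrist 0.81 [ 14. 167. 110.  99.]
wrist 0.63 [ 0.  3. 52. 53.]
```

```bash
python3 -m jog '[{"tx":0,"ty":0,"tz":-0.4,"roll":0,"jaw":0.31},{"tx":0,"ty":0,"tz":-0.4,"roll":0,"jaw":0.31},{"tx":0,"ty":0,"tz":-0.4,"roll":0,"jaw":0.31},{"tx":0,"ty":0,"tz":-0.4,"roll":0,"jaw":0.31},{"tx":0,"ty":0,"tz":0,"roll":0,"jaw":0.31}]'; python3 st.py
```

```text
time_s: 33.25
position: [0.4868, 0.1697, 0.1483]
tcp_rot: [[0.135, 0.991, 0.001], [0.991, -0.135, 0.0], [0.0, 0.001, -1.0]]
force: [-0.5, 0.7, 1.5]
opening: 0.312
grasp_force: 0.0
33.25 [-0.5  0.7  1.5] [-0.11  0.03  0.03]
[(array([360.2, 402.4]), 0.91)]
-32 [357.9 394.6] 0.028
-24 [360.9 399.5] 0.049
-16 [362.5 404. ] 0.071
-8 [362.8 407.9] 0.095
0 [361.5 411.3] 0.12
scene 0.97 [400. 338.  28.  27.]
scene 0.9 [445. 314.  24.  28.]
scene 0.8 [375. 344.  31.  34.]
scene 0.69 [407. 278.  27.  25.]
scene 0.59 [382. 318.  24.  28.]
scene 0.5 [334. 141.  19.  18.]
wrist 0.8 [363.   3.  75.   2.]
wrist 0.64 [ 0.  1. 70. 58.]
wrist 0.62 [ 30. 164. 103.  93.]
wrist 0.59 [214.   0. 145. 137.]
wrist 0.58 [219.   0.  18.   3.]
```

```bash
python3 -m jog '[{"tx":0,"ty":0,"tz":-0.4,"roll":0,"jaw":0.31},{"tx":0,"ty":0,"tz":-0.4,"roll":0,"jaw":0.31},{"tx":0,"ty":0,"tz":-0.4,"roll":0,"jaw":0.31},{"tx":0,"ty":0,"tz":-0.4,"roll":0,"jaw":0.31},{"tx":0,"ty":0,"tz":0,"roll":0,"jaw":0.31}]'; python3 st.py
```

```text
time_s: 34.05
position: [0.4868, 0.1697, 0.1643]
tcp_rot: [[0.136, 0.991, 0.001], [0.991, -0.136, 0.0], [0.0, 0.001, -1.0]]
force: [-0.3, 0.3, 1.1]
opening: 0.308
grasp_force: 0.0
34.05 [-0.3  0.3  1.1] [-0.    0.05  0.03]
[(array([363.1, 400.7]), 0.72)]
-32 [355.8 395.6] 0.044
-24 [358.7 400.5] 0.065
-16 [360.3 405.1] 0.087
-8 [360.5 409.2] 0.111
0 [359.2 412.6] 0.136
scene 0.95 [384. 320.  22.  27.]
scene 0.83 [374. 349.  24.  30.]
scene 0.81 [442. 316.  26.  26.]
scene 0.76 [401. 337.  25.  29.]
scene 0.68 [408. 279.  25.  23.]
scene 0.66 [334. 140.  17.  18.]
wrist 0.95 [206.   0.  61.  16.]
wrist 0.81 [ 47. 162.  96.  89.]
wrist 0.62 [224.   0. 131. 133.]
wrist 0.57 [338.   0. 101.  18.]
```

```bash
python3 -m jog '[{"tx":0,"ty":0,"tz":-0.4,"roll":0,"jaw":0.31},{"tx":0,"ty":0,"tz":-0.4,"roll":0,"jaw":0.31},{"tx":0,"ty":0,"tz":-0.4,"roll":0,"jaw":0.31},{"tx":0,"ty":0,"tz":-0.4,"roll":0,"jaw":0.31},{"tx":0,"ty":0,"tz":0,"roll":0,"jaw":0.31},{"tx":0,"ty":0,"tz":0,"roll":0,"jaw":0.31}]'; python3 st.py; python3 - <<'E'
from pitch import *
c=capture('scene');s=read_state();save(c,'d1')
r=trace('scene','scoop');M=r[0]['pixels'].astype(np.uint8);print(r[0]['p'],r[0]['bbox'])
best=[]
for th in range(-70,1,3):
  for gx in(-.13,-.11,-.09):
    for dz in(-.03,-.02,-.01,0,.01):
      g=(gx,0,.043+(-.094-gx)*.577+dz);m=sil(c,s,th,g=g);best.append(((m&M).sum()/(m|M).sum(),th,gx,dz))
best.sort(reverse=True);print([tuple(np.round(b,3)) for b in best[:4]])
E
```

```text
time_s: 34.95
position: [0.4867, 0.1696, 0.1798]
tcp_rot: [[0.136, 0.991, 0.001], [0.991, -0.136, -0.0], [0.0, 0.001, -1.0]]
force: [-0.1, 0.3, 1.1]
opening: 0.308
grasp_force: 0.0
34.95 [-0.1  0.3  1.1] [-0.09  0.05 -0.01]
[(array([360.5, 398.3]), 0.86)]
-32 [353.5 396.7] 0.06
-24 [356.5 401.7] 0.08
-16 [358.1 406.3] 0.103
-8 [358.2 410.4] 0.127
0 [356.8 413.9] 0.152
scene 0.97 [408. 282.  26.  23.]
scene 0.73 [381. 361.  27.  34.]
scene 0.7 [386. 331.  22.  27.]
scene 0.68 [333. 139.  18.  18.]
scene 0.6 [444. 316.  22.  26.]
scene 0.56 [407. 360.  21.  19.]
wrist 0.79 [236.   1. 114.  46.]
wrist 0.68 [ 0.  2. 98. 63.]
wrist 0.64 [ 62. 158.  88.  88.]
0.55 [353.5, 281.0, 73.3, 97.6]
[(np.float64(0.75), np.float64(-19.0), np.float64(-0.13), np.float64(0.01)), (np.float64(0.742), np.float64(-22.0), np.float64(-0.13), np.float64(0.0)), (np.float64(0.74), np.float64(-16.0), np.float64(-0.13), np.float64(0.01)), (np.float64(0.736), np.float64(-19.0), np.float64(-0.13), np.float64(0.0))]
```

```bash
python3 -m jog '[{"tx":0,"ty":0,"tz":-0.4,"roll":0,"jaw":0.31},{"tx":0,"ty":0,"tz":-0.4,"roll":0,"jaw":0.31},{"tx":0,"ty":0,"tz":-0.4,"roll":0,"jaw":0.31},{"tx":0,"ty":0,"tz":-0.4,"roll":0,"jaw":0.31},{"tx":0,"ty":0,"tz":0,"roll":0,"jaw":0.31},{"tx":0,"ty":0,"tz":0,"roll":0,"jaw":0.31}]'; python3 st.py | grep -v '^-'; python3 - <<'E'
from h import *
c=capture('scene');w=capture('wrist')
im=np.hstack([cv2.resize(c['img'][230:460,280:500],(400,418)),cv2.resize(w['img'],(400,418))]);cv2.imwrite('pics/bk2.png',im[:,:,::-1])
E
```

```text
time_s: 35.95
position: [0.4866, 0.1695, 0.1958]
tcp_rot: [[0.135, 0.991, 0.001], [0.991, -0.135, -0.0], [-0.0, 0.001, -1.0]]
force: [-0.4, -1.0, 1.1]
opening: 0.313
grasp_force: 0.5
35.95 [-0.4 -1.   1.1] [-0.24  0.02 -0.04]
[(array([373.7, 400.4]), 0.65)]
0 [354.3 415.3] 0.168
scene 0.87 [414. 383.  28.  27.]
scene 0.85 [391. 391.  26.  34.]
scene 0.85 [334. 142.  17.  16.]
scene 0.73 [408. 280.  30.  22.]
scene 0.72 [179. 172.  34.  44.]
scene 0.66 [443. 318.  24.  24.]
wrist 0.85 [ 74. 158.  86.  80.]
wrist 0.61 [ 8.  1. 99. 68.]
```

View pics/bk2.png

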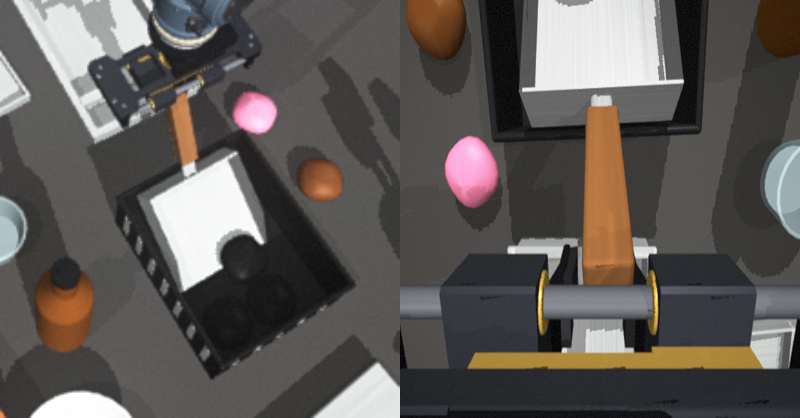

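Two briquettes are in the basket at (268,297) and (225,322); the third hangs at the lip (243,257). The scoop has slid forward, with the handle's rear end between the fingers. Close now.

```bash
python3 -m jog '[{"tx":0,"ty":0,"tz":0,"roll":0,"jaw":0.1},{"tx":0,"ty":0,"tz":0,"roll":0,"jaw":0},{"tx":0,"ty":0,"tz":0,"roll":0,"jaw":0}]'; python3 -m jog '[{"tx":0,"ty":0,"tz":-0.5,"roll":0,"jaw":0},{"tx":0,"ty":0,"tz":-0.5,"roll":0,"jaw":0},{"tx":0,"ty":0,"tz":-0.5,"roll":0,"jaw":0},{"tx":0,"ty":0,"tz":0,"roll":0,"jaw":0}]'; cat > fit.py <<'E'
from pitch import *
def fit():
    c=capture('scene');s=read_state()
    r=trace('scene','scoop');M=r[0]['pixels'].astype(np.uint8);best=[]
    for th in range(-90,6,5):
      for gx in np.arange(-.19,-.09,.015):
        for dz in(-.02,-.01,0,.01,.02):
          g=(gx,0,.043+(-.094-gx)*.577+dz);m=sil(c,s,th,g=g);best.append(((m&M).sum()/(m|M).sum(),th,gx,dz))
    best.sort(reverse=True);print(round(r[0]['p'],2),[tuple(float(x) for x in np.round(b,3)) for b in best[:4]],'M',s['moment'].round(2) if hasattr(s['moment'],'round') else s['moment'])
    for r in trace('scene','briquette1'): print(round(r['p'],2),np.round(r['bbox']))
fit()
E
python3 fit.py
```

```text
time_s: 36.65
position: [0.4863, 0.1697, 0.1954]
tcp_rot: [[0.135, 0.991, -0.0], [0.991, -0.135, 0.0], [-0.0, -0.0, -1.0]]
force: [-0.2, -0.6, 1.6]
opening: 0.12
grasp_force: 1.4
time_s: 37.05
position: [0.4871, 0.1698, 0.2116]
tcp_rot: [[0.135, 0.991, 0.002], [0.991, -0.135, 0.0], [0.0, 0.002, -1.0]]
force: [0.1, -0.8, 1.0]
opening: 0.002
grasp_force: 0.6
0.57 [(0.841, -30.0, -0.19, -0.01), (0.826, -25.0, -0.19, 0.01), (0.812, -30.0, -0.19, -0.02), (0.81, -30.0, -0.19, 0.0)] M [-0.25  0.04 -0.01]
0.8 [390. 390.  28.  35.]
0.8 [403. 361.  21.  29.]
0.69 [406. 284.  27.  20.]
0.65 [189. 254.  46.  67.]
0.62 [444. 318.  22.  24.]
0.58 [416. 381.  26.  28.]
0.51 [333. 140.  19.  17.]
```

```bash
python3 -m jog '[{"tx":0,"ty":0,"tz":0,"roll":0,"jaw":0.7},{"tx":0,"ty":0,"tz":0,"roll":0,"jaw":0.7},{"tx":0,"ty":0,"tz":0,"roll":0,"jaw":0.7},{"tx":0,"ty":0,"tz":0,"roll":0,"jaw":0.7},{"tx":0,"ty":0,"tz":0,"roll":0,"jaw":0.7},{"tx":0,"ty":0,"tz":0,"roll":0,"jaw":0.7},{"tx":0,"ty":0,"tz":0,"roll":0,"jaw":0.7}]';python3 -m jog '[{"tx":-1,"ty":0,"tz":-1,"roll":0,"jaw":0.7},{"tx":-2,"ty":0,"tz":-3,"roll":0,"jaw":0.7},{"tx":0,"ty":0,"tz":-3,"roll":0,"jaw":0.7},{"tx":0,"ty":0,"tz":-3,"roll":0,"jaw":0.7},{"tx":0,"ty":0,"tz":0,"roll":0,"jaw":0.7}]'; python3 fit.py; python3 - <<'E'
from h import *
s=read_state();c=capture('wrist');save(c,'w6')
h=cv2.cvtColor(c['img'],cv2.COLOR_RGB2HSV);m=((h[...,1]>130)&(h[...,2]>120)&(h[...,0]>5)&(h[...,0]<20)).astype(np.uint8)
k,l,st,ce=cv2.connectedComponentsWithStats(m)
for i in range(1,k):
    if st[i,4]>300: print(st[i],ce[i].round(),[atz(c,(ce[i][1],ce[i][0]),z,s).round(3) for z in(.1,.15)])
for n in('scene','wrist'):
    cc=capture(n)
    for t in('scoop_grip','scoop_lip'): print(n,t,[(np.round(x['point']),round(x['p'],2)) for x in landmark_of(n,t)[:2]])
E
```

```text
time_s: 37.9
position: [0.4865, 0.1697, 0.2105]
tcp_rot: [[0.136, 0.991, -0.0], [0.991, -0.136, 0.0], [0.0, -0.0, -1.0]]
force: [0.2, -0.1, -0.8]
opening: 0.557
grasp_force: 0.2
time_s: 38.4
position: [0.4852, 0.1396, 0.3156]
tcp_rot: [[0.136, 0.991, 0.011], [0.991, -0.136, 0.001], [0.002, 0.011, -1.0]]
force: [-0.5, -0.1, -0.1]
opening: 0.699
grasp_force: 0.0
0.75 [(0.348, -15.0, -0.19, 0.02), (0.337, -15.0, -0.19, 0.01), (0.334, -20.0, -0.19, 0.02), (0.33, -10.0, -0.19, 0.02)] M [-0.07  0.09 -0.01]
0.84 [331. 139.  22.  19.]
0.79 [403. 364.  22.  27.]
0.74 [444. 315.  20.  25.]
0.69 [408. 280.  27.  23.]
0.65 [391. 390.  28.  34.]
0.6 [416. 386.  27.  24.]
0.32 [184. 174.  28.  43.]
[  92    0   63   31 1355] [121.  11.] [array([0.355, 0.314, 0.1  ]), array([0.374, 0.3  , 0.15 ])]
[ 317   94   44  123 3733] [337. 153.] [array([0.505, 0.186, 0.1  ]), array([0.503, 0.19 , 0.15 ])]
scene scoop_grip [(array([301., 370.]), 0.77), (array([273., 252.]), 0.56)]
scene scoop_lip [(array([384., 403.]), 0.61), (array([302., 367.]), 0.16)]
wrist scoop_grip [(array([154., 338.]), 0.95)]
wrist scoop_lip []
```

```bash
cat > pose6.py <<'E'
from pitch import *
def run():
    s=read_state();C={n:capture(n) for n in('scene','wrist')};L={n:{t:landmark_of(n,t) for t in('scoop_grip','scoop_lip')} for n in C}
    T={n:trace(n,'scoop') for n in C}
    st={'scene':None,'wrist':s}
    p,e=tri([ray(C[n],L[n]['scoop_grip'][0]['point'],st[n]) for n in C]);print('grip tri',p.round(4),round(e,4))
    M={n:T[n][0]['pixels'].astype(np.uint8) for n in C if T[n]};print({n:(round(T[n][0]['p'],2),np.round(T[n][0]['bbox'])) for n in M})
    for n in M: # one smooth distance-based cost
        pass
    def B(v):
        yaw,th=np.radians(v[3:5]);x=np.array([np.cos(yaw),np.sin(yaw),0]);z=np.array([0,0,1]);y=np.cross(z,x)
        return np.array([np.cos(th)*x+np.sin(th)*z,y,-np.sin(th)*x+np.cos(th)*z]).T
    def cost(v):
        R=B(v);o=v[:3]/1000-R@[-.1416,0,.0705];k=0
        for n in M:
            m=np.zeros((480,640),np.uint8)
            for q in PP: cv2.fillConvexPoly(m,(16*np.array([proj(C[n],o+R@w,st[n])[::-1] for w in q])).round().astype(np.int32),1,shift=4)
            k+=1-(m&M[n]).sum()/max(1,(m|M[n]).sum())
        return k+ (np.linalg.norm(v[:3]/1000-p)/.02)**2*.05
    best=min((minimize(cost,[*(p*1000),y0,t0],method='Nelder-Mead',options=dict(maxfev=250,initial_simplex=np.array([[*(p*1000),y0,t0]]+[[*(p*1000+8*np.eye(3)[i]),y0,t0] for i in range(3)]+[[*(p*1000),y0+5,t0],[*(p*1000),y0,t0+8]]))) for y0 in(82,) for t0 in(-20,-35,-50)),key=lambda r:r.fun)
    v=best.x;R=B(v);o=v[:3]/1000-R@[-.1416,0,.0705]
    print('cost',round(best.fun,3),'grip mm',v[:3].round(1),'yaw,pitch',v[3:].round(1),'lip',(o+R@[.07,0,0]).round(3),'heel',(o+R@[-.07,0,0]).round(3),'tail',(o+R@[-.189,0,.098]).round(3),'front wood',(o+R@[-.094,0,.043]).round(3))
run()
E
python3 pose6.py
```

```text
grip tri [0.5047 0.1857 0.1316] 0.0035
{'scene': (0.82, array([356., 280.,  74., 116.])), 'wrist': (0.82, array([244.,   0., 165., 217.]))}
cost 0.186 grip mm [503.5 189.7 130.9] yaw,pitch [ 87.1 -18.9] lip [ 0.512  0.367 -0.004] heel [0.506 0.235 0.041] tail [0.502 0.154 0.172] front wood [0.505 0.226 0.09 ]
```

```bash
python3 -m jog '[{"tx":2.5,"ty":0.6,"tz":2,"roll":0,"jaw":0.7},{"tx":2.6,"ty":0.65,"tz":3,"roll":0,"jaw":0.7},{"tx":0,"ty":0,"tz":4,"roll":-0.07,"jaw":0.7},{"tx":0,"ty":0,"tz":4,"roll":0,"jaw":0.7},{"tx":0,"ty":0,"tz":2.5,"roll":0,"jaw":0.7},{"tx":0,"ty":0,"tz":1.5,"roll":0,"jaw":0.7},{"tx":0,"ty":0,"tz":0.9,"roll":0,"jaw":0.7},{"tx":0,"ty":0,"tz":0,"roll":0,"jaw":0.5}]';python3 -m jog '[{"tx":0,"ty":0,"tz":0,"roll":0,"jaw":0.2},{"tx":0,"ty":0,"tz":0,"roll":0,"jaw":0},{"tx":0,"ty":0,"tz":0,"roll":0,"jaw":0},{"tx":0,"ty":0,"tz":0,"roll":0,"jaw":0},{"tx":0,"ty":0,"tz":0,"roll":0,"jaw":0},{"tx":0,"ty":0,"tz":0,"roll":0,"jaw":0},{"tx":0,"ty":0,"tz":0,"roll":0,"jaw":0}]'
```

```text
time_s: 40.1
position: [0.5012, 0.1887, 0.1306]
tcp_rot: [[0.066, 0.998, -0.002], [0.998, -0.066, -0.0], [-0.0, -0.002, -1.0]]
force: [-0.7, 0.1, 0.2]
opening: 0.664
grasp_force: 0.0
time_s: 40.8
position: [0.502, 0.1888, 0.1319]
tcp_rot: [[0.066, 0.998, 0.001], [0.998, -0.066, 0.0], [0.0, 0.001, -1.0]]
force: [-0.1, -0.0, 2.2]
opening: 0.27
grasp_force: 30.0
```

```bash
python3 -m jog '[{"tx":0.3,"ty":0,"tz":-0.5,"roll":0,"jaw":0},{"tx":0.3,"ty":0,"tz":-1,"roll":0,"jaw":0},{"tx":0,"ty":0,"tz":-1.3,"roll":0,"jaw":0},{"tx":0,"ty":0,"tz":-1.2,"roll":0,"jaw":0},{"tx":0,"ty":0,"tz":0,"roll":0,"jaw":0}]'; python3 - <<'E'
from h import *
c=capture('scene');s=read_state();print(s['force'],s['moment'])
for r in trace('scene','briquette1'): print(round(r['p'],2),np.round(r['bbox']))
for r in trace('scene','scoop')[:1]: print('scoop',round(r['p'],2),np.round(r['bbox']))
print([(np.round(x['point']),x['p']) for x in landmark_of('scene','scoop_lip')[:1]])
E
```

```text
time_s: 41.3
position: [0.5033, 0.1953, 0.1735]
tcp_rot: [[0.066, 0.998, 0.004], [0.998, -0.066, 0.001], [0.001, 0.004, -1.0]]
force: [0.9, 0.4, -2.6]
opening: 0.27
grasp_force: 30.0
[-0.27272575 -0.73250908 -3.17403345] [-0.38073514  0.03457522  0.06242926]
0.94 [410. 368.  22.  25.]
0.82 [444. 317.  20.  24.]
0.78 [332. 140.  20.  18.]
0.74 [390. 392.  28.  31.]
0.68 [409. 280.  24.  25.]
0.22 [202. 136.  22.  50.]
scoop 0.93 [358. 303.  78.  96.]
[(array([380., 408.]), 0.62)]
```

```bash
python3 -m jog '[{"tx":0.5,"ty":0,"tz":-1,"roll":0,"jaw":0},{"tx":1,"ty":0,"tz":-1.4,"roll":0,"jaw":0},{"tx":1.5,"ty":0,"tz":-1.4,"roll":0,"jaw":0},{"tx":1,"ty":0,"tz":-1,"roll":0,"jaw":0},{"tx":0,"ty":0,"tz":0,"roll":0,"jaw":0.26},{"tx":0,"ty":0,"tz":0,"roll":0,"jaw":0.272},{"tx":0,"ty":0,"tz":0,"roll":0,"jaw":0.272},{"tx":0,"ty":0,"tz":0,"roll":0,"jaw":0.272}]';python3 -m jog '[{"tx":0,"ty":0,"tz":0,"roll":0,"jaw":0.272},{"tx":0,"ty":0,"tz":0,"roll":0,"jaw":0}]'; cat > v.py <<'E'
from pitch import *
s=read_state();c=capture('scene');print(s['force'],s['moment'],s['opening'])
for r in trace('scene','briquette1'): print(round(r['p'],2),np.round(r['bbox']))
l=landmark_of('scene','scoop_lip');print([(np.round(x['point']),round(x['p'],2)) for x in l[:1]])
for r in trace('scene','scoop')[:1]:
    M=r['pixels'].astype(np.uint8);b=[]
    for th in range(-80,6,3):
        for du in(-.02,-.01,0,.01):
            m=sil(c,s,th,g=(-.1416+du,0,.0705-du*.577));b.append(((m&M).sum()/(m|M).sum(),th,du))
    b.sort(reverse=True);print('scoop',round(r['p'],2),[tuple(float(x) for x in np.round(q,3)) for q in b[:4]])
E
python3 v.py
```

```text
time_s: 42.3
position: [0.5042, 0.2341, 0.2188]
tcp_rot: [[0.067, 0.998, -0.002], [0.998, -0.067, -0.001], [-0.001, -0.002, -1.0]]
force: [0.5, 0.1, -2.4]
opening: 0.274
grasp_force: 10.9
time_s: 42.5
position: [0.5046, 0.2343, 0.2192]
tcp_rot: [[0.066, 0.998, -0.001], [0.998, -0.066, -0.0], [-0.0, -0.001, -1.0]]
force: [0.4, -0.5, -3.3]
opening: 0.273
grasp_force: 30.0
[ 0.41519136 -0.53114517 -3.26962651] [-0.28291097  0.06280683  0.01893648] 0.2727159131245878
0.87 [444. 317.  22.  22.]
0.78 [390. 392.  29.  32.]
0.66 [441. 377.  14.  21.]
0.59 [416. 385.  30.  28.]
0.55 [411. 282.  23.  22.]
0.49 [333. 138.  17.  21.]
[(array([386., 420.]), 0.92)]
scoop 0.85 [(0.846, -23.0, 0.0), (0.808, -20.0, 0.01), (0.796, -26.0, 0.0), (0.793, -26.0, -0.01)]
```

```bash
python3 - <<'E'
from pitch import *
s=read_state();c=capture('scene');B,o=pose(s,-23,g=(-.1416,0,.0705))
m=np.zeros((480,640),np.uint8);cv2.fillConvexPoly(m,np.array([proj(c,o+B@(p*np.array([.93,.93,1])))[::-1] for p in PP[0]]).round().astype(np.int32),1)
g=c['img'].max(2);print('dark frac',((g<90)&(m>0)).sum()/m.sum(),m.sum())
for r in trace('scene','briquette1'):
    ys,xs=np.nonzero(r['pixels']);p=atz(c,(ys.mean(),xs.mean()),.02);d=p[:2]-[.508,.342];print(round(r['p'],2),len(ys),p.round(3),'basket',(d@[.113,.994]).round(3),(d@[-.994,.113]).round(3))
r=trace('scene','coal_basket');print([(np.round(x['bbox']),round(x['p'],2)) for x in r[:2]])
E
```

```text
dark frac 0.0 3239
0.98 455 [0.334 0.336 0.02 ] basket -0.025 0.173
0.9 343 [0.445 0.427 0.02 ] basket 0.077 0.072
0.85 285 [ 0.22  -0.288  0.02 ] basket -0.658 0.215
0.66 469 [0.56  0.412 0.02 ] basket 0.076 -0.043
0.56 525 [0.497 0.424 0.02 ] basket 0.08 0.02
0.51 238 [0.337 0.222 0.02 ] basket -0.139 0.156
[(array([342., 299., 135., 137.]), 0.95), (array([300., 371.,  32.,  57.]), 0.65)]
```

All three are in the basket and the blade is empty. Carry the scoop back to the rest.

```bash
python3 -m jog '[{"tx":0,"ty":0,"tz":-1.5,"roll":0,"jaw":0},{"tx":0,"ty":0,"tz":-2,"roll":0,"jaw":0},{"tx":0,"ty":0,"tz":-1.5,"roll":0,"jaw":0},{"tx":-3,"ty":0,"tz":0,"roll":0,"jaw":0},{"tx":-4.5,"ty":0,"tz":0,"roll":0,"jaw":0},{"tx":-4.5,"ty":0,"tz":0,"roll":0,"jaw":0},{"tx":-4.5,"ty":0,"tz":0,"roll":0,"jaw":0},{"tx":-4.5,"ty":0,"tz":0,"roll":0,"jaw":0}]';python3 -m jog '[{"tx":-3.8,"ty":2.86,"tz":0,"roll":0,"jaw":0},{"tx":-3.8,"ty":2.86,"tz":0,"roll":0,"jaw":0},{"tx":-3.8,"ty":2.86,"tz":0,"roll":0,"jaw":0},{"tx":-3.8,"ty":2.86,"tz":0,"roll":0,"jaw":0},{"tx":-3.8,"ty":2.86,"tz":0,"roll":0,"jaw":0},{"tx":-3.5,"ty":2.6,"tz":0,"roll":0,"jaw":0},{"tx":-1.5,"ty":0.3,"tz":0,"roll":0,"jaw":0},{"tx":0,"ty":0,"tz":0,"roll":0,"jaw":0}]'; python3 v.py | tail -1
```

```text
time_s: 43.65
position: [0.4907, 0.0236, 0.2698]
tcp_rot: [[0.065, 0.998, 0.001], [0.998, -0.065, -0.0], [-0.0, 0.001, -1.0]]
force: [1.6, 0.1, -2.6]
opening: 0.275
grasp_force: 30.0
time_s: 44.45
position: [0.6467, -0.2282, 0.2687]
tcp_rot: [[0.069, 0.998, -0.001], [0.998, -0.069, -0.0], [-0.0, -0.001, -1.0]]
force: [-1.0, -0.3, -3.4]
opening: 0.275
grasp_force: 30.0
scoop 0.61 [(0.891, -26.0, 0.0), (0.876, -29.0, 0.0), (0.869, -23.0, 0.0), (0.858, -32.0, -0.01)]
```

```bash
python3 -m jog '[{"tx":-0.1,"ty":-0.05,"tz":2,"roll":0,"jaw":0},{"tx":0,"ty":0,"tz":3,"roll":0,"jaw":0},{"tx":0,"ty":0,"tz":3,"roll":0,"jaw":0},{"tx":0,"ty":0,"tz":1.5,"roll":0,"jaw":0},{"tx":0,"ty":0,"tz":0.6,"roll":0,"jaw":0},{"tx":0,"ty":0,"tz":0.6,"roll":0,"jaw":0},{"tx":0,"ty":0,"tz":0.6,"roll":0,"jaw":0},{"tx":0,"ty":0,"tz":0,"roll":0,"jaw":0}]'; python3 v.py | tail -2;python3 -m jog '[{"tx":0,"ty":0,"tz":0.8,"roll":0,"jaw":0},{"tx":0,"ty":0,"tz":0.8,"roll":0,"jaw":0},{"tx":0,"ty":0,"tz":0.8,"roll":0,"jaw":0},{"tx":0,"ty":0,"tz":0.8,"roll":0,"jaw":0},{"tx":0,"ty":0,"tz":0,"roll":0,"jaw":0}]'; python3 v.py | tail -2
```

```text
time_s: 45.45
position: [0.6463, -0.2266, 0.1568]
tcp_rot: [[0.066, 0.998, 0.0], [0.998, -0.066, -0.0], [-0.0, 0.0, -1.0]]
force: [0.6, 0.6, -1.7]
opening: 0.272
grasp_force: 30.0
[(array([278., 256.]), 0.94)]
scoop 0.88 [(0.89, -26.0, 0.0), (0.88, -23.0, 0.0), (0.872, -32.0, -0.01), (0.869, -29.0, 0.0)]
time_s: 46.15
position: [0.6458, -0.2263, 0.1231]
tcp_rot: [[0.067, 0.998, -0.001], [0.998, -0.067, 0.002], [0.002, -0.001, -1.0]]
force: [0.6, 0.6, 0.3]
opening: 0.274
grasp_force: 30.0
[(array([284., 258.]), 0.83)]
scoop 0.87 [(0.905, -20.0, 0.0), (0.895, -17.0, 0.0), (0.886, -14.0, 0.0), (0.882, -23.0, 0.0)]
```

```bash
python3 -m jog '[{"tx":-0.1,"ty":0,"tz":0.8,"roll":0,"jaw":0},{"tx":-0.1,"ty":0,"tz":0.8,"roll":0,"jaw":0},{"tx":-0.1,"ty":0,"tz":0.8,"roll":0,"jaw":0},{"tx":-0.1,"ty":0,"tz":0.8,"roll":0,"jaw":0},{"tx":0,"ty":0,"tz":0.6,"roll":0,"jaw":0},{"tx":0,"ty":0,"tz":0.5,"roll":0,"jaw":0},{"tx":0,"ty":0,"tz":0,"roll":0,"jaw":0}]'; python3 v.py | tail -2
```

```text
time_s: 47.05
position: [0.6453, -0.23, 0.0803]
tcp_rot: [[0.066, 0.998, -0.002], [0.998, -0.066, 0.001], [0.001, -0.002, -1.0]]
force: [-0.3, 0.5, 0.2]
opening: 0.271
grasp_force: 30.0
[(array([291., 267.]), 0.82)]
scoop 0.67 [(0.895, -5.0, 0.0), (0.894, -8.0, 0.0), (0.893, -2.0, 0.0), (0.887, -11.0, 0.0)]
```

```bash
python3 -m jog '[{"tx":0,"ty":0,"tz":0.3,"roll":0,"jaw":0},{"tx":0,"ty":0,"tz":0.2,"roll":0,"jaw":0},{"tx":0,"ty":0,"tz":0,"roll":0,"jaw":0}]';python3 -m jog '[{"tx":0,"ty":0,"tz":0.2,"roll":0,"jaw":0},{"tx":0,"ty":0,"tz":0,"roll":0,"jaw":0}]'; python3 - <<'E'
from pitch import *
s=read_state();c=capture('scene');print(s['force'],s['moment'])
for t in('scoop_lip','scoop','wide_bay','tool_rest','scoop_grip'):
    print(t,[(atz(c,x['point'],.004).round(3),round(x['p'],2)) for x in landmark_of('scene',t)[:1]])
B,o=pose(s,0,g=(-.1416,0,.0705));print('model lip',o+B@[.07,0,0],o)
w=capture('wrist')
# rail edges in bay: profile of bright pixels along a row of the wrist image
save(w,'w7')
E
```

```text
time_s: 47.55
position: [0.6459, -0.2309, 0.0766]
tcp_rot: [[0.066, 0.998, 0.0], [0.998, -0.066, -0.0], [-0.0, 0.0, -1.0]]
force: [-0.2, -0.9, 1.6]
opening: 0.273
grasp_force: 30.0
time_s: 47.75
position: [0.6459, -0.2308, 0.0745]
tcp_rot: [[0.066, 0.998, 0.0], [0.998, -0.066, -0.0], [-0.0, 0.0, -1.0]]
force: [0.1, -1.7, 1.1]
opening: 0.271
grasp_force: 30.0
[ 0.09987115 -1.66659958  1.10800939] [0.03089332 0.0756696  0.00415541]
scoop_lip [(array([ 0.664, -0.02 ,  0.004]), 0.82)]
scoop [(array([ 0.652, -0.084,  0.004]), 0.68)]
wide_bay [(array([ 0.41 , -0.402,  0.004]), 0.37)]
tool_rest []
scoop_grip [(array([ 0.628, -0.276,  0.004]), 0.8)]
model lip [ 0.65992056 -0.01968161  0.00395567] [ 0.65528222 -0.08952777  0.00396186]
```

```bash
python3 -m jog '[{"tx":0,"ty":0,"tz":0.1,"roll":0,"jaw":0},{"tx":0,"ty":0,"tz":0,"roll":0,"jaw":0.4},{"tx":0,"ty":0,"tz":0,"roll":0,"jaw":0.6},{"tx":0,"ty":0,"tz":0,"roll":0,"jaw":0.6},{"tx":0,"ty":0,"tz":0,"roll":0,"jaw":0.6},{"tx":0,"ty":0,"tz":0,"roll":0,"jaw":0.6},{"tx":0,"ty":0,"tz":0,"roll":0,"jaw":0.6},{"tx":0,"ty":0,"tz":0,"roll":0,"jaw":0.6}]';python3 -m jog '[{"tx":0,"ty":0,"tz":-1,"roll":0,"jaw":0.6},{"tx":0,"ty":0,"tz":-2.5,"roll":0,"jaw":0.6},{"tx":0,"ty":0,"tz":-4,"roll":0,"jaw":0.6},{"tx":0,"ty":0,"tz":-4,"roll":0,"jaw":0.6},{"tx":0,"ty":0,"tz":-4,"roll":0,"jaw":0.6},{"tx":0,"ty":0,"tz":-4,"roll":0,"jaw":0.6},{"tx":0,"ty":0,"tz":-4,"roll":0,"jaw":0.6},{"tx":0,"ty":0,"tz":0,"roll":0,"jaw":0.6}]'; python3 pose6.py;  python3 - <<'E'
from h import *
# compare wrist handle/rest geometry: handle pixels and bay
c=capture('wrist');s=read_state();h=cv2.cvtColor(c['img'],cv2.COLOR_RGB2HSV);m=((h[...,1]>130)&(h[...,2]>150)&(h[...,0]<20));m[:160]=0;m[320:]=0;m[:,:270]=0;m[:,370:]=0
ys,xs=np.nonzero(m);pf=np.polyfit(ys,xs,1)
for y,z in((ys.min(),.056),(ys.max(),.1)):print(atz(c,(y,np.polyval(pf,y)),z,s).round(4))
sc=capture('scene');old=cv2.imread('pics/scene0.png')[:,:,::-1];d=cv2.absdiff(sc['img'],old).max(2)
for n,(r0,r1,c0,c1) in dict(rest=(200,325,185,300),basket=(300,435,340,475),ram=(335,378,255,297),oil=(370,425,298,333),mill=(125,185,195,225),jar=(170,215,178,212),muddler=(125,180,243,292),pan=(180,305,272,392)).items(): print(n,(d[r0:r1,c0:c1]>40).sum())
t=capture('top')
for x in trace('scene','briquette1'):
    ys,xs=np.nonzero(x['pixels']);p=atz(sc,(ys.mean(),xs.mean()),.02)[:2]-[.508,.342];print('briq',round(x['p'],2),(p@[.113,.994]).round(3),(p@[-.994,.113]).round(3))
E
```

```text
time_s: 48.9
position: [0.6459, -0.2306, 0.0736]
tcp_rot: [[0.066, 0.998, 0.0], [0.998, -0.066, -0.0], [-0.0, 0.0, -1.0]]
force: [-0.6, -0.3, 0.7]
opening: 0.598
grasp_force: 0.0
time_s: 49.7
position: [0.6489, -0.2321, 0.3175]
tcp_rot: [[0.066, 0.998, 0.014], [0.998, -0.066, -0.008], [-0.007, 0.014, -1.0]]
force: [1.4, -0.5, 0.0]
opening: 0.6
grasp_force: 0.0
grip tri [ 0.6471 -0.2294  0.0771] 0.0027
{'scene': (0.56, array([214., 201.,  72., 102.])), 'wrist': (0.87, array([235.,   0., 155., 263.]))}
cost 0.094 grip mm [ 648.1 -232.4   71.5] yaw,pitch [86.1  2.9] lip [ 0.663 -0.018  0.012] heel [ 0.653 -0.158  0.005] tail [ 0.645 -0.281  0.097] front wood [ 0.651 -0.184  0.046]
[ 0.6485 -0.19    0.056 ]
[ 0.6429 -0.2766  0.1   ]
rest 216
basket 0
ram 0
oil 0
mill 855
jar 36
muddler 270
pan 1541
briq 0.91 0.079 0.069
briq 0.9 0.08 0.019
briq 0.84 -0.026 0.174
briq 0.78 -0.15 0.153
briq 0.67 0.071 -0.043
briq 0.56 -0.658 0.216
briq 0.31 -0.176 -0.246
briq 0.3 -0.434 -0.198
```

```bash
python3 -m jog '[{"tx":0,"ty":-4,"tz":0,"roll":0,"jaw":0.6},{"tx":0,"ty":-4,"tz":0,"roll":0,"jaw":0.6},{"tx":0,"ty":-4,"tz":0,"roll":0,"jaw":0.6},{"tx":0,"ty":-4,"tz":0,"roll":0,"jaw":0.6},{"tx":0,"ty":-4,"tz":0,"roll":0,"jaw":0.6},{"tx":0,"ty":-2,"tz":0,"roll":0,"jaw":0.6},{"tx":0,"ty":0,"tz":0,"roll":0,"jaw":0.6}]' | head -2; python3 - <<'E'
from h import *
sc=capture('scene')['img'];old=cv2.imread('pics/scene0.png')[:,:,::-1];d=cv2.absdiff(sc,np.ascontiguousarray(old)).max(2)
for n,(r0,r1,c0,c1) in dict(rest=(200,325,185,300),basket=(300,435,340,475),ram=(335,378,255,297),oil=(370,425,298,333),mill=(125,185,195,225),jar=(170,215,178,212),muddler=(125,180,243,292)).items(): print(n,(d[r0:r1,c0:c1]>40).sum())
q=d[200:325:6,185:300:5];mx=cv2.dilate(d,np.ones((6,5)))[200:325:6,185:300:5]
for r in mx: print(''.join('#' if v>80 else '+' if v>40 else '.' for v in r))
g=[cv2.cvtColor(np.ascontiguousarray(i),cv2.COLOR_RGB2GRAY)[235:300,225:290].astype(np.float32) for i in(old,sc)]
print(cv2.phaseCorrelate(*g,cv2.createHanningWindow((65,65),cv2.CV_32F)))
t=capture('top')['img'];o=np.ascontiguousarray(cv2.imread('pics/top0.png')[:,:,::-1]);e=cv2.absdiff(t,o).max(2)
mx=cv2.dilate(e,np.ones((6,6)))[105:225:6,300:455:6]
for r in mx: print(''.join('#' if v>80 else '+' if v>40 else '.' for v in r))
E
```

```text
time_s: 51.0
position: [0.4239, -0.2153, 0.3087]
rest 218
basket 0
ram 0
oil 0
mill 0
jar 0
muddler 345
......##...............
.....++................
........+..............
........++.............
.........+.............
.......................
........++#+..++.......
.........++++++........
.........+++....+......
......++++......++#....
......++.........+#+...
......+++.........++...
.......+++.........++..
........++.........++..
........+++........++..
.........++......+.....
..........++...++......
...........#.++........
...........++..........
.......................
.......................
((0.5253703667000451, 0.5098198560457305), 1.001925363952731)
..........................
..........................
..........................
..........................
..........................
..........................
..........................
..........................
..........................
..........................
..........................
..........................
..............+...........
..........................
..........................
........................++
..........................
......................+...
......................+...
......................++..
```

```bash
python3 -c "
from rig import hand_in
print(hand_in())"
```

```text
the job is handed in; nothing more can be done
None
```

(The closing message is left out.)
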